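Ease a G-clamp onto the sprung hanger

TASK

Lift the G-clamp out of its wooden cradle and hang it by the V-notch under its top jaw on the arm of the sprung hanger. Ease its weight over slowly and let go only when the spring carries all of it, so that the hanger arm neither drops nor jumps when you release; never force the arm down. Leave the clamp hanging level and still, and do not disturb the things around it.

Things in the scene. Friction and masses are not known exactly. Their poses are not given: they have to be found in the camera images.
- clamp_grip (a point): Dark steel G-clamp, 136 mm high, upright in the cradle; keep it upright. Point in its top jaw, 8 mm under the top edge, above notch and centre of mass: grip here from above; fingers reaching over 22 mm below it would meet the hanger's arm. x: across the jaw (10 mm thick), y: along it to the open mouth, z up. Jaw 32 mm high, from 62 mm to -y (spine) to 56 mm to +y. Mass 0.3 to 0.96 kg, unknown.
- clamp_mouth (a point): Same clamp and axes: middle of the open mouth by which a bar enters, 42 mm to +y and 52 mm below clamp_grip. Mouth 41 mm high: above it the anvil (16 mm diameter), below it the screw's pad. The lower jaw, 20 mm thick, lies 78 to 98 mm below clamp_grip; the screw with a 50 mm crossbar along x hangs down to 128 mm below clamp_grip.
- clamp_saddle (a point): Same clamp and axes: the V-notch under the top jaw, 28 mm straight below clamp_grip. A 12 mm arm seated in the notch has its axis 3 to 4 mm below this point. Two sloping cheeks guide an arm into the notch from up to 8 mm either side along y. Hung anywhere else the clamp tips or slides off.
- hanger_seat (a point): Where the clamp is to hang (within 30 mm) on the hanger's level round steel arm, 12 mm thick; point on the arm's axis. -x: to the arm's free end (18 mm ball, 60 mm away), +x: to the upright sprung rod, 70 mm away, on a 26 mm tube and round foot; z up; nothing stands above the arm. The clamp's plane must be square to the arm (clamp x along the arm, mouth to either side).
- cradle_slot (a point): Wooden cradle (base 100 x 150 mm, 62 mm high) with two slotted blocks in which the clamp's lower jaw stands; point on the slot's floor. Cheeks reach 12 mm above it and the screw hangs 30 mm below it: lift the clamp straight up by 50 mm before moving it sideways.
- hanger (a joint): how far the hanger's arm is pressed down against its spring, m: 0 unloaded, end stop at 0.105. The spring takes 110 N per metre, so the clamp's weight lowers it by 27 to 86 mm. The arm is lightly damped and delicate: it must never move faster than 0.06 m/s up or down, nor carry more than 22 N.
- tin_center (a point): bystander: plain steel tin, 72 mm diameter, 95 mm high; its centre. Leave alone.
- offcut_center (a point): bystander: piece of square steel tube, 40 x 40 x 70 mm, standing; its centre. Leave alone.
- brush_grip (a point): bystander: wooden-handled brush, about 200 mm long, lying on the bench. Leave alone.
There are look-alikes about, which are no part of the job. Of the things shaped like the part that bears clamp_grip, the dark steel one is meant.

How it is judged (in metres and radians):
On the way, in this order (a step that is already met when the one before it is completed fails the run):
1. the clamp is lifted clear of its cradle (z of clamp_saddle in the frame of cradle_slot above 0.09 m and contact force between clamp and cradle below 0.05 N and contact force between clamp and the fingers above 1 N), for 0.2 s.
2. the clamp, still held, bears on the hanger's arm in its notch (contact force between clamp and hanger above 1 N and contact force between clamp and the fingers above 1 N and y of clamp_saddle in the frame of hanger_seat between -0.01 and 0.01 m), for 0.2 s.
At the end, for the whole second after the job is handed in: the clamp hangs free from the hanger's arm in its V-notch (notch within 7 mm of the arm's axis sideways, 12 mm above to 3 mm below it, within 35 mm of the seat along the arm), within 0.2 rad of upright, slower than 0.03 m/s and 0.3 rad/s (x of clamp_saddle in the frame of hanger_seat between -0.035 and 0.035 m and y of clamp_saddle in the frame of hanger_seat between -0.007 and 0.007 m and z of clamp_saddle in the frame of hanger_seat between -0.003 and 0.012 m and angle between clamp_saddle's own z axis and vertical below 0.2 rad and contact force between clamp and hanger above 2 N and linear speed of clamp below 0.03 m/s and angular speed of clamp below 0.3 rad/s); the robot touches nothing.
It fails at once if the hanger's arm dropped or sprang back faster than 0.06 m/s (velocity of joint hanger above 0.06 m/s or velocity of joint hanger below -0.06 m/s).
It fails at once if the hanger's arm was loaded with more than 22 N (contact force between hanger and clamp above 22 N or contact force between hanger and the arm above 22 N or contact force between hanger and the fingers above 22 N).
It fails at once if a bystander was moved more than 25 mm (distance of any of tin_center, offcut_center, brush_grip from where it was at the start of the episode above 0.025 m).
It also fails if it takes over 70 s, if anything falls off the work surface, if the arm or the gripper's body presses on something with over 40 N, if the wrist force passes 120 N, or if a joint passes its speed limit or range.

ROBOT

A 6-joint arm with a two-finger parallel gripper is mounted at the origin on the work surface. World frame = base frame: x ahead of the robot, y to its left, z up, the work surface at z = 0. Lengths are in mm, angles in degrees, forces in N, time in s.
With the tool pointing down it reaches from about 375 to 975 mm from the base axis. Payload 3.8 kg.
Tool frame: the origin (TCP) lies on the mounting face of the last link; the fingertips stand 173 mm ahead of it and the grasp point (between the pads) lies 155 mm ahead of it (robot.nose_length is the distance from the TCP to the fingertips, in mm); z points along the fingers, x is the direction in which the jaws open and shut, and the axes are right-handed (so a half turn about z gives the same grasp; the last joint's range is limited). The gripper opens to 85 mm and grips with 20 to 120 N. Pads are 22 mm wide; open, the fingers measure 114 mm over their backs; the gripper's body (76 mm by 85 mm) begins 54 mm behind the grasp point. The pads swing forward as they close: fully open they stand 13 mm farther back than shut.
Start: joints at [-78.547, 15.12, 91.902, -0, 72.978, -2.114], TCP at [158.345, -656.16, 404.68] pointing down, gripper open.
Joint ranges: [-150.88, 150.88], [-54.13, 125.18], [17.81, 147.31], [-75.09, 255.09], [0, 152.58], [-146.25, 146.25]. Speed limits (degrees/s): [147.25, 147.25, 180, 180, 180, 180].

INTERFACE

Orientations are given as [roll, pitch, yaw] about the fixed x, y, z axes, in that order (R = Rz(yaw) Ry(pitch) Rx(roll)).
In Python, from station import robot gives the robot as it stands.
- The arm moves only by the tool carry_out, never from a script. Its argument "steps" is a list of rows, each an object of numbers: "tx", "ty", "tz": the shift along the tool's x, y, z in mm; "yaw": the turn about the tool's z in rad; "grip": the opening, from 0 (shut) to 1 (fully open). In form: [{"tx": .., "ty": .., "tz": .., "yaw": .., "grip": ..}, ...]. A call has 1 to 8 rows; each row is the pose to reach, as a shift and turn from the pose commanded when the call began, along the tool's axes at that moment; what a row does not reach only later rows make up. A row lasts 1/8 s, in which the tool goes at most 62.5 mm and 10.7 degrees, less where a joint would pass 70% of its speed; a pose out of reach is approached as far as the arm can. A call with a gripper value outside its range is refused whole. The fingers move at their own pace and stop on an object; "squeeze" is the grip in N (left out, the last holds). Time passes only in rows, so rows that repeat a pose let the fingers close. It gives the time, the measured TCP pose, the force and the opening at its end, in the units of the state.
- robot.read_state(): the state, without advancing time (a new reading comes with each control period).
- robot.capture(name): name is "scene" or "top" or "wrist"; returns a dict with "image" (384x512x3 uint8, red, green, blue), "camera_matrix" (3x3 intrinsics, pixels), "k1" (the pictures are not rectified: a ray, as slopes to the right and down, at radius r is drawn at 1 + k1 r^2 times it, then the intrinsics apply), "origin" and "orientation" of the camera in the world; the wrist camera has in their place "tool_from_camera" (4x4, takes a point from camera to tool coordinates, whose origin is the TCP and whose axes are the tool frame's). Camera axes: x right, y down, z forward; pixel columns grow to the right and rows downward; lengths in mm; the calibration is good to about 2 mm. A picture is of the moment at which its call begins: read the wrist's pose just before it. There is no depth.
- robot.sign_off(): hands the job in, once; it reports no verdict.
The state is a dict: "t": time; "joint_pos": joint angles; "qd": joint speeds; "joint_efforts": joint torques, N m; "tool_pos": TCP position; "ee_rot": TCP orientation; "wrist_force": force on the tool from outside, world axes, zero at the start; "wrist_torque": the same for the moment, N m; "opening": opening from 0.0 (shut) to 1.0 (fully open).
Only numpy, scipy, OpenCV 4.12 (cv2) and the standard library are available. Lean on these libraries where they do the work, as an engineer would, in place of code of your own. Each camera call takes 0.05 s, during which the arm holds its last target.

## Working session

There is one attempt and no reset: what is moved stays moved. The work goes in short steps, Python scripts to look and compute and a tool call to move; the robot and the scene stay as the last step left them, time stands still between calls to the robot, and variables do not carry over. Pictures are saved under pics/ and viewed, and the job is handed in when it is done.

Besides the shell and the picture viewer there is one more tool, called after "Emit:" as name(argument=value, ...), one argument or row to a line, values as JSON. carry_out: Moves the arm, as the interface text tells. Its arguments: {"type":"object","properties":{"steps":{"type":"array","items":{"type":"object","properties":{"tx":{"type":"number"},"ty":{"type":"number"},"tz":{"type":"number"},"yaw":{"type":"number"},"grip":{"type":"number"}}}},"squeeze":{"type":"number"}},"required":["steps"]}

```bash
ls; mkdir -p pics; python3 - <<'E'
from station import robot
import cv2
print(robot.read_state())
for n in ("scene","top","wrist"):
    c=robot.capture(n)
    cv2.imwrite(f"pics/{n}0.png",c["image"][:,:,::-1])
    print(n,{k:v for k,v in c.items() if k!="image"})
E
```

```text
pics
{'t': 0.0, 'joint_pos': array([-7.85489123e+01,  1.51708552e+01,  9.19827651e+01,  5.23374641e-05,
        7.29774923e+01, -2.11354287e+00]), 'qd': array([-0.00859111, -0.04367313,  0.03715181,  0.0931456 , -0.03521319,
       -0.05372123]), 'joint_efforts': array([ 5.92775832e-04, -5.15118062e+01, -3.67311144e+01, -3.98067932e-04,
        1.29368642e-02,  4.60910243e-06]), 'tool_pos': array([ 158.25267294, -655.82815505,  403.32738408]), 'ee_rot': array([-1.79995115e+02,  1.31021537e-01, -7.64353792e+01]), 'wrist_force': array([-0.09783356, -0.38907708,  0.56481044]), 'wrist_torque': array([ 0.0075096 , -0.00830326, -0.00315202]), 'opening': 0.9972019994929601}
scene {'camera_matrix': array([[375.99662422,   0.        , 252.20769089],
       [  0.        , 375.99662422, 189.85935862],
       [  0.        ,   0.        ,   1.        ]]), 'k1': -0.07028162334498438, 'origin': array([1176.30706801,  -15.45866288,  754.62188726]), 'orientation': array([-132.92603878,    0.7964691 ,   92.75885701])}
top {'camera_matrix': array([[392.37887069,   0.        , 265.96447383],
       [  0.        , 392.37887069, 198.75039207],
       [  0.        ,   0.        ,   1.        ]]), 'k1': -0.08381212697619592, 'origin': array([428.26922197, -40.70512228, 989.12755617]), 'orientation': array([-171.21415703,   -2.04906197,  -88.97276582])}
wrist {'camera_matrix': array([[314.19012799,   0.        , 256.56157912],
       [  0.        , 314.19012799, 193.22875948],
       [  0.        ,   0.        ,   1.        ]]), 'k1': -0.0578105609788427, 'tool_from_camera': array([[ 9.99999933e-01,  1.60572651e-04,  3.28953446e-04,
        -2.10301453e-01],
       [-2.57108205e-04,  9.47768689e-01,  3.18958376e-01,
        -8.31708244e+01],
       [-2.60555784e-04, -3.18958440e-01,  9.47768667e-01,
         3.11167682e+01],
       [ 0.00000000e+00,  0.00000000e+00,  0.00000000e+00,
         1.00000000e+00]])}
```

View pics/scene0.png

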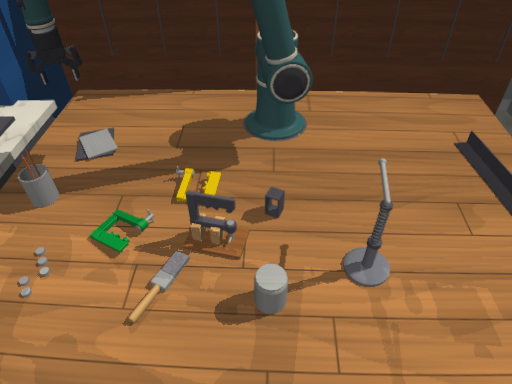

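View pics/top0.png

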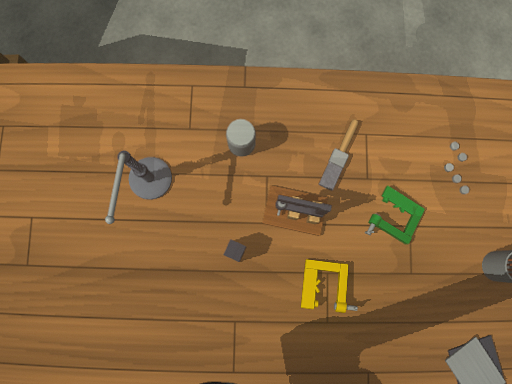

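View pics/wrist0.png

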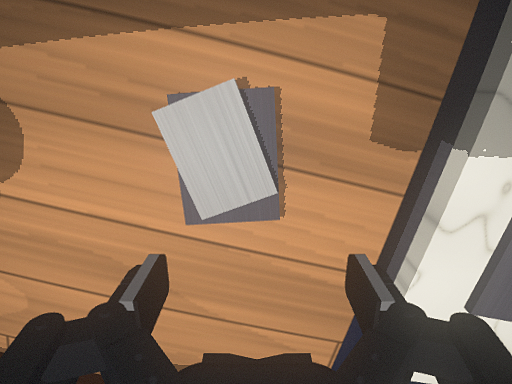

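Three clamps are in view: dark (scene 212,215, upright in the cradle), yellow (scene 200,185, lying) and green (scene 122,230, lying). The dark steel one in the cradle fits the description. I'll confirm it in enlarged crops.

```bash
cat > h.py <<'E'
import numpy as np, cv2
from scipy.spatial.transform import Rotation as Ro
from station import robot
def pose(c,st=None):
    if "origin" in c: return np.array(c["origin"]),Ro.from_euler("xyz",c["orientation"],degrees=True).as_matrix()
    R=Ro.from_euler("xyz",st["ee_rot"],degrees=True).as_matrix(); T=np.array(c["tool_from_camera"])
    return R@T[:3,3]+st["tool_pos"],R@T[:3,:3]
def ray(c,p,st=None):
    o,R=pose(c,st);K=c["camera_matrix"];k=c["k1"]
    d=cv2.undistortPoints(np.array([[p]],float),K,np.array([k,0,0,0,0.]))[0,0]
    v=R@np.array([d[0],d[1],1]); return o,v/np.linalg.norm(v)
def plane(c,p,z,st=None):
    o,v=ray(c,p,st); return o+v*(z-o[2])/v[2]
def tri(*rs):
    A=np.zeros((3,3));b=np.zeros(3)
    for o,v in rs:
        M=np.eye(3)-np.outer(v,v);A+=M;b+=M@o
    x=np.linalg.solve(A,b); return x,[np.linalg.norm((np.eye(3)-np.outer(v,v))@(x-o)) for o,v in rs]
def proj(c,X,st=None):
    o,R=pose(c,st); x=R.T@(np.array(X,float)-o)
    return cv2.projectPoints(x.reshape(1,1,3),np.zeros(3),np.zeros(3),c["camera_matrix"],np.array([c["k1"],0,0,0,0.]))[0].ravel()
def crop(c,x0,y0,x1,y1,f,name):
    im=cv2.resize(c["image"][y0:y1,x0:x1,::-1],None,fx=f,fy=f,interpolation=cv2.INTER_CUBIC)
    cv2.imwrite("pics/"+name,im)
E
python3 - <<'E'
from h import *
s=robot.capture("scene");t=robot.capture("top")
crop(s,170,170,270,270,6,"s_cl.png");crop(t,240,160,360,260,6,"t_cl.png")
crop(s,320,140,420,290,4,"s_hg.png");crop(t,90,130,190,240,5,"t_hg.png")
E
```

```text
(no output)
```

View pics/s_cl.png

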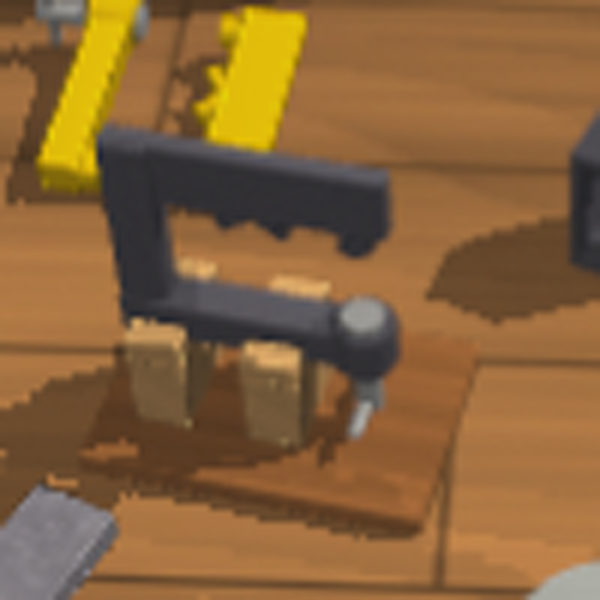

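View pics/t_cl.png

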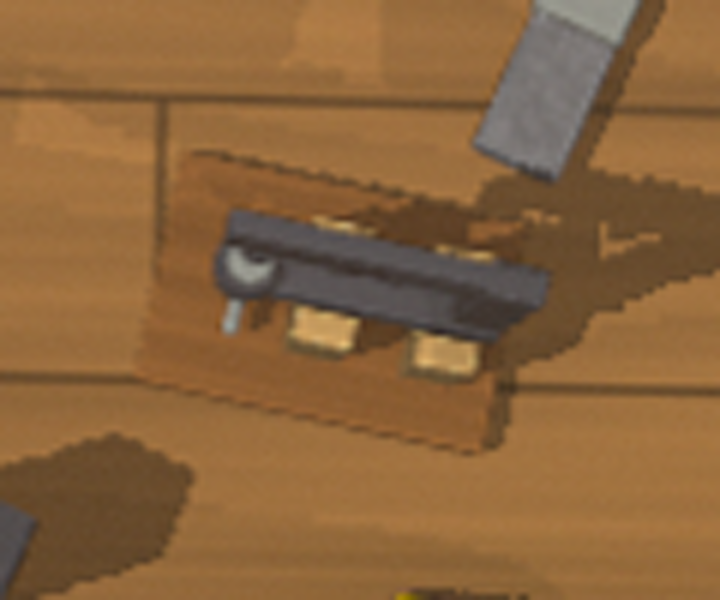

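View pics/s_hg.png

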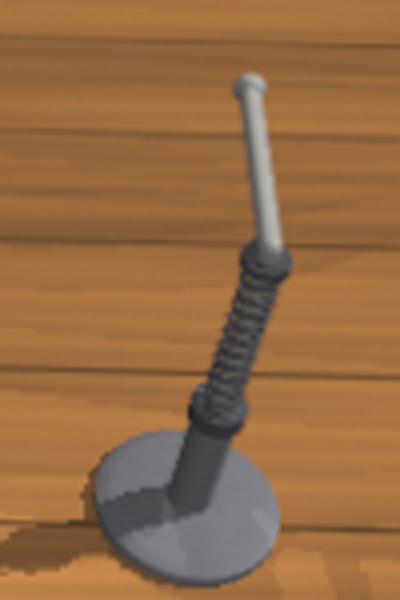

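View pics/t_hg.png

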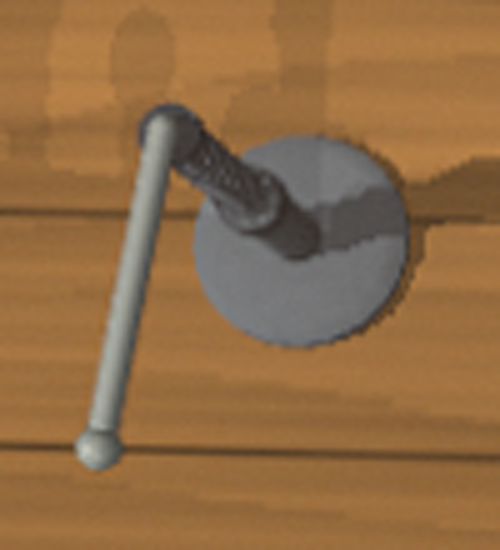

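The crop confirms the dark upright clamp. Its mouth, with the pad and screw, is at the scene-right / top-left end, and its spine is at the other end. The top crop shows the hanger ball at (98,448) and the rod cap at (172,125). Next I'll triangulate.

```bash
python3 - <<'E'
from h import *
s=robot.capture("scene");t=robot.capture("top")
S=lambda x,y:(170+x/6-.4,170+y/6-.4)
T=lambda x,y:(240+x/6-.4,160+y/6-.4)
SH=lambda x,y:(320+x/4-.4,140+y/4-.4)
TH=lambda x,y:(90+x/5-.4,130+y/5-.4)
print("top face corners z156")
for p in [(228,211),(549,268),(545,302),(228,240)]: print(plane(t,T(*p),156).round(1))
print("scene edge (near) spine/mouth")
for p in [(104,128),(388,172)]: print(plane(s,S(*p),156).round(1))
print("tri near edge spine", tri(ray(t,T(549,268)),ray(s,S(104,128))))
print("tri near edge mouth", tri(ray(t,T(228,211)),ray(s,S(388,172))))
b=tri(ray(t,TH(98,448)),ray(s,SH(250,88)));print("ball",b)
r=tri(ray(t,TH(172,125)),ray(s,SH(270,245)));print("cap",r)
print(np.linalg.norm(b[0]-r[0]))
print("foot",plane(t,TH(302,242),6),plane(s,SH(188,508),6))
print("cradle corners z?",[plane(t,T(*p),20).round() for p in [(195,150),(480,452),(140,378)]])
E
```

```text
top face corners z156
[566.9 -93.1 156. ]
[ 548.9 -209.4  156. ]
[ 536.5 -207.8  156. ]
[556.4 -93.3 156. ]
scene edge (near) spine/mouth
[ 542.6 -207.5  156. ]
[563.3 -94.4 156. ]
tri near edge spine (array([ 547.95352073, -207.0916689 ,  161.2413359 ]), [np.float64(1.1988480030380735), np.float64(1.198848003038051)])
tri near edge mouth (array([566.43874744, -93.46474076, 159.02889223]), [np.float64(0.5202307523985057), np.float64(0.5202307523984934)])
ball (array([499.55477587, 240.65125561, 221.16970996]), [np.float64(0.6797632603606316), np.float64(0.679763260360597)])
cap (array([630.26364407, 221.81276222, 223.81912691]), [np.float64(0.9084008095126583), np.float64(0.9084008095127065)])
132.08601920827826
foot [627.51444679 223.63941643   6.        ] [634.25520609 223.38450707   6.        ]
cradle corners z? [array([615., -87.,  20.]), array([ 491., -208.,   20.]), array([519., -66.,  20.])]
```

Checks:
- Ball to rod axis is 132 mm (130 expected), and the arm is at z≈221.
- The clamp's top edge is 116 mm long and 10–12 mm wide (118 and 10 expected).
- The grip is at about (552,-148,148), with clamp x at about -9° and the arm at about -8°.

The clamp is almost parallel to its goal, so the arm can enter by the mouth from the -y side. I'll move the wrist camera over the clamp.

Emit:
carry_out(
  steps=[
    {"tx": -20, "ty": -25, "tz": -40, "yaw": -0.1, "grip": 1},
    {"tx": -60, "ty": -75, "tz": -60, "yaw": -0.27, "grip": 1},
    {"tx": -97, "ty": -122, "tz": -60, "yaw": -0.44, "grip": 1},
    {"tx": -135, "ty": -169, "tz": -60, "yaw": -0.6, "grip": 1},
    {"tx": -172, "ty": -216, "tz": -60, "yaw": -0.76, "grip": 1},
    {"tx": -210, "ty": -263, "tz": -60, "yaw": -0.92, "grip": 1},
    {"tx": -247, "ty": -310, "tz": -60, "yaw": -1.08, "grip": 1},
    {"tx": -284, "ty": -356, "tz": -60, "yaw": -1.177, "grip": 1},
  ],
)

```text
t: 1.35
tool_pos: [438.6, -294.8, 465.0]
ee_rot: [180.0, -0.1, -8.8]
wrist_force: [-0.2, -0.5, -0.2]
opening: 1.003
```

```bash
python3 - <<'E'
from h import *
s=robot.read_state();print(s['t'],s['tool_pos'],s['ee_rot'],s['joint_pos'])
E
```

```text
1.35 [ 438.61530107 -294.82178513  465.03899296] [ 1.79972067e+02 -5.30073547e-02 -8.78810015e+00] [-3.66081216e+01 -2.77247235e+00  1.05266963e+02  3.44326869e-05
  7.74455920e+01 -2.78200160e+01]
```

Emit:
carry_out(
  steps=[
    {"tx": 25, "ty": -45, "tz": 5, "grip": 1},
    {"tx": 50, "ty": -90, "tz": 15, "grip": 1},
    {"tx": 75, "ty": -135, "tz": 28, "grip": 1},
    {"tx": 90, "ty": -163, "tz": 35, "grip": 1},
    {"tx": 90, "ty": -163, "tz": 35, "grip": 1},
    {"tx": 90, "ty": -163, "tz": 35, "grip": 1},
  ],
)

```text
invalid input
```

```bash
python3 - <<'E'
from h import *
s=robot.read_state();print(s['t'],s['tool_pos'],s['ee_rot'])
c=robot.capture("wrist"); cv2.imwrite("pics/w1.png",c["image"][:,:,::-1])
print(proj(c,[552.5,-148,148],s))
crop(c,180,80,330,300,2.7,"w1c.png")
E
```

```text
1.35 [ 438.61530107 -294.82178513  465.03899296] [ 1.79972067e+02 -5.30073547e-02 -8.78810015e+00]
[366.37708554 -13.21759199]
```

View pics/w1.png

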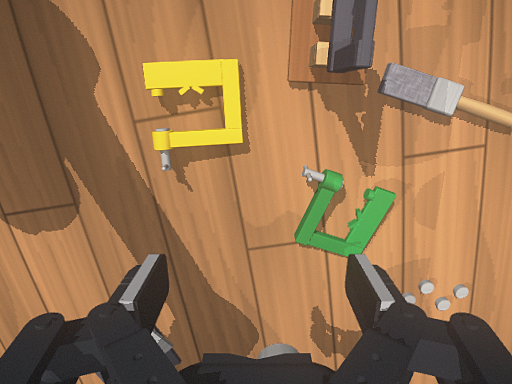

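View pics/w1c.png

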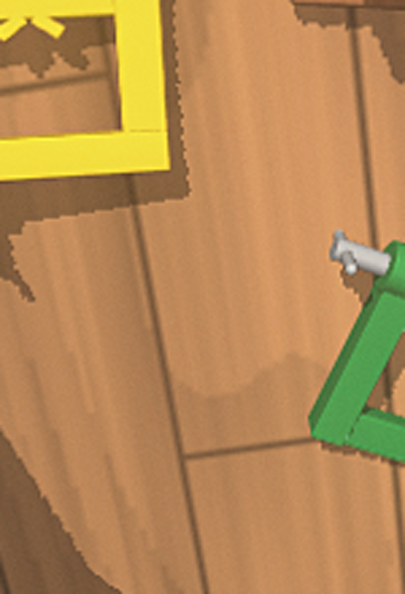

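The call was refused, probably because each row needs all the fields. I'll retry with yaw included.

Emit:
carry_out(
  steps=[
    {"tx": 25, "ty": -45, "tz": 5, "yaw": 0, "grip": 1},
    {"tx": 50, "ty": -90, "tz": 15, "yaw": 0, "grip": 1},
    {"tx": 75, "ty": -135, "tz": 28, "yaw": 0, "grip": 1},
    {"tx": 90, "ty": -163, "tz": 35, "yaw": 0, "grip": 1},
    {"tx": 90, "ty": -163, "tz": 35, "yaw": 0, "grip": 1},
    {"tx": 90, "ty": -163, "tz": 35, "yaw": 0, "grip": 1},
  ],
)

```text
t: 2.15
tool_pos: [552.0, -150.1, 429.8]
ee_rot: [180.0, 0.0, -9.0]
wrist_force: [-0.3, 0.0, 1.0]
opening: 0.997
```

```bash
python3 - <<'E'
from h import *
s=robot.read_state();print(s['t'],s['tool_pos'],s['ee_rot'])
c=robot.capture("wrist"); cv2.imwrite("pics/w2.png",c["image"][:,:,::-1])
print(proj(c,[552.5,-148,148],s))
crop(c,180,60,330,280,2.7,"w2c.png")
E
```

```text
2.15 [ 551.96329406 -150.05809986  429.80310472] [ 1.79965448e+02  1.07044394e-02 -8.98807596e+00]
[255.75608712 188.67081356]
```

View pics/w2.png

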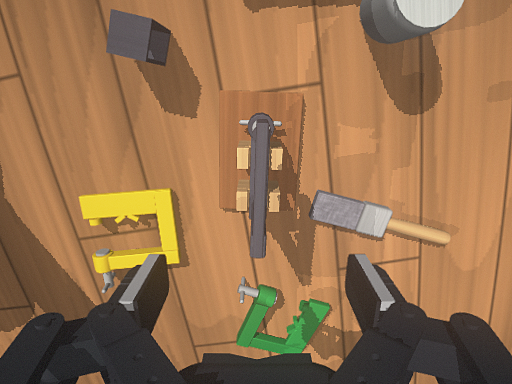

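View pics/w2c.png

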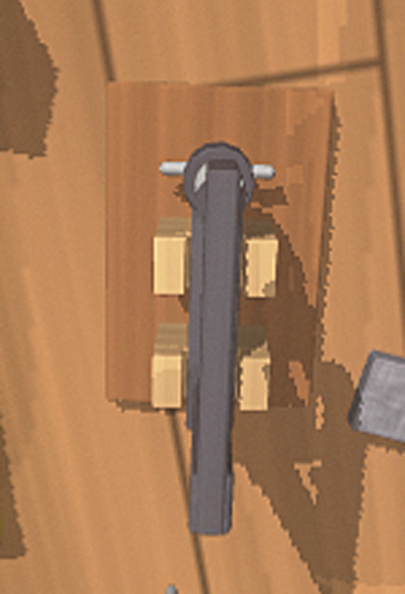

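```bash
python3 - <<'E'
from h import *
s=robot.read_state();c=robot.capture("wrist")
W=lambda x,y:(180+x/2.7-.3,60+y/2.7-.3)
m=[plane(c,W(*p),156,s)for p in [(207,166),(240,166)]];q=[plane(c,W(*p),156,s)for p in [(191,533),(231,533)]]
print(np.round(m+q,1))
M=sum(m)/2;Q=sum(q)/2;d=M-Q;L=np.linalg.norm(d);u=d/L
print(L,np.degrees(np.arctan2(d[1],d[0])),M,Q,Q+u*62*L/118, M-u*56)
for p in [(166,165)]: pass
# cross bar (screw crossbar z 20?) direction & base edges direction
a=[plane(c,W(*p),20,s) for p in [(107,83),(107,400),(330,92)]];print(np.round(a,1),np.degrees(np.arctan2(*(a[0]-a[1])[1::-1])),np.linalg.norm(a[0]-a[1]))
sc=robot.capture("scene")
S=lambda x,y:(170+x/6-.4,170+y/6-.4)
# near(+x) edge
print(tri(ray(c,W(231,533),s),ray(sc,S(104,128))));print(tri(ray(c,W(240,166),s),ray(sc,S(388,172))))
E
```

```text
[[ 561.8  -92.8  156. ]
 [ 571.   -94.2  156. ]
 [ 538.3 -207.6  156. ]
 [ 551.2 -209.6  156. ]]
117.09652160762074 79.33162798888492 [566.41034863 -93.5183051  156.        ] [ 544.73295196 -208.59082939  156.        ] [ 556.12277055 -148.12899459  156.        ] [ 556.04339497 -148.55035278  156.        ]
[[ 523.2  -65.    20. ]
 [ 495.2 -207.6   20. ]
 [ 616.9  -83.6   20. ]] 78.90320519574922 145.23111009097366
(array([ 551.6442196 , -204.72627293,  164.54127957]), [np.float64(0.05932698560603356), np.float64(0.05932698560605992)])
(array([570.82346503, -93.44616097, 163.32119223]), [np.float64(0.024206673776713313), np.float64(0.024206673776689974)])
```

Emit:
carry_out(
  steps=[
    {"tx": 4, "ty": -2.4, "tz": 25, "yaw": 0.031, "grip": 1},
    {"tx": 4, "ty": -2.4, "tz": 50, "yaw": 0.031, "grip": 1},
    {"tx": 4, "ty": -2.4, "tz": 70, "yaw": 0.031, "grip": 1},
    {"tx": 4, "ty": -2.4, "tz": 80, "yaw": 0.031, "grip": 1},
    {"tx": 4, "ty": -2.4, "tz": 80, "yaw": 0.031, "grip": 1},
    {"tx": 4, "ty": -2.4, "tz": 80, "yaw": 0.031, "grip": 1},
  ],
)

```text
t: 3.05
tool_pos: [556.9, -148.1, 350.7]
ee_rot: [180.0, -0.1, -10.8]
wrist_force: [-0.2, -0.4, -0.6]
opening: 0.996
```

```bash
python3 - <<'E'
from h import *
s=robot.read_state();print(s['t'],s['tool_pos'],s['ee_rot'])
c=robot.capture("wrist"); cv2.imwrite("pics/w3.png",c["image"][:,:,::-1])
print(proj(c,[556.1,-148.3,156],s))
crop(c,150,60,400,340,2.1,"w3c.png")
E
```

```text
3.05 [ 556.89406723 -148.09990679  350.71530754] [ 1.79990250e+02 -9.64279352e-02 -1.07779655e+01]
[253.38643481 239.09895214]
```

View pics/w3c.png

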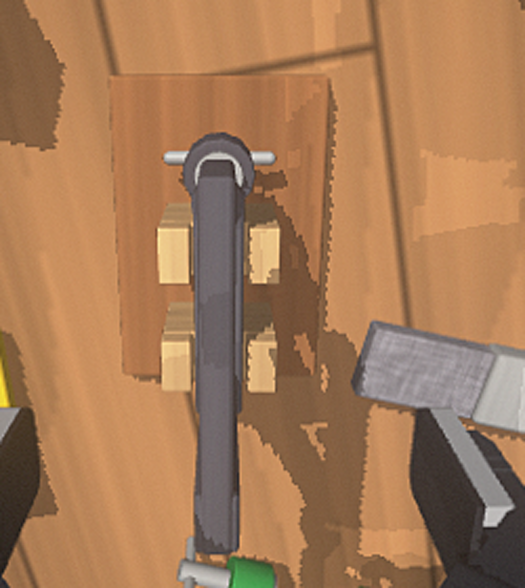

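```bash
python3 - <<'E'
from h import *
s=robot.read_state();c=robot.capture("wrist")
W=lambda x,y:(150+x/2.1-.3,60+y/2.1-.3)
for z in (152,156,160):
    m=[plane(c,W(*p),z,s)for p in [(202,162),(236,162)]];q=[plane(c,W(*p),z,s)for p in [(195,551),(239,551)]]
    M=sum(m)/2;Q=sum(q)/2;d=M-Q;L=np.linalg.norm(d);u=d/L
    print(z,L,np.degrees(np.arctan2(d[1],d[0])),np.linalg.norm(m[1]-m[0]),np.linalg.norm(q[1]-q[0]),Q+u*62*L/118)
E
```

```text
152 121.7531689214354 78.78888292351422 8.619122327811507 13.872433682151328 [ 556.36337326 -147.77466297  152.        ]
156 118.8502289336426 78.78888292351412 8.41361806794918 13.541675617941092 [ 556.75988055 -145.83970011  156.        ]
160 115.94728894584968 78.78888292351422 8.208113808086964 13.210917553730864 [ 557.15638784 -143.90473726  160.        ]
```

Emit:
carry_out(
  steps=[
    {"tx": 0, "ty": -1.8, "tz": 15, "yaw": 0.005, "grip": 1},
    {"tx": 0, "ty": -1.8, "tz": 30, "yaw": 0.005, "grip": 1},
    {"tx": 0, "ty": -1.8, "tz": 40, "yaw": 0.005, "grip": 1},
    {"tx": 0, "ty": -1.8, "tz": 46, "yaw": 0.005, "grip": 1},
    {"tx": 0, "ty": -1.8, "tz": 46, "yaw": 0.005, "grip": 1},
    {"tx": 0, "ty": -1.8, "tz": 46, "yaw": 0.005, "grip": 1},
  ],
)

```text
t: 3.9
tool_pos: [557.1, -146.2, 304.1]
ee_rot: [180.0, -0.0, -11.1]
wrist_force: [-0.0, 0.0, 0.3]
opening: 0.999
```

Emit:
carry_out(
  steps=[
    {"tx": 0, "ty": 0, "tz": 0, "yaw": 0, "grip": 0.6},
    {"tx": 0, "ty": 0, "tz": 0, "yaw": 0, "grip": 0.4},
    {"tx": 0, "ty": 0, "tz": 0, "yaw": 0, "grip": 0.3},
    {"tx": 0, "ty": 0, "tz": 0, "yaw": 0, "grip": 0.2},
    {"tx": 0, "ty": 0, "tz": 0, "yaw": 0, "grip": 0.05},
    {"tx": 0, "ty": 0, "tz": 0, "yaw": 0, "grip": 0.05},
    {"tx": 0, "ty": 0, "tz": 0, "yaw": 0, "grip": 0},
    {"tx": 0, "ty": 0, "tz": 0, "yaw": 0, "grip": 0},
  ],
  squeeze=60,
)

```text
t: 4.9
tool_pos: [556.7, -146.1, 303.8]
ee_rot: [-180.0, 0.0, -11.1]
wrist_force: [-3.6, 1.1, 3.3]
opening: 0.104
```

```bash
python3 - <<'E'
from h import *
s=robot.read_state();print(s)
c=robot.capture("wrist"); cv2.imwrite("pics/w4.png",c["image"][:,:,::-1])
E
```

```text
{'t': 4.9, 'joint_pos': array([-1.71850114e+01,  9.26188767e+00,  1.10117672e+02,  2.01385673e-03,
        6.06502450e+01, -6.12711482e+00]), 'qd': array([-0.06545138,  0.02399946, -0.05907246,  0.10742024, -0.05648946,
        0.02931993]), 'joint_efforts': array([-6.60863193e-02, -4.08014703e+01, -3.34992385e+01, -9.66656517e-03,
       -1.16149809e+00, -2.56667094e-02]), 'tool_pos': array([ 556.69557875, -146.09731381,  303.83142279]), 'ee_rot': array([-1.79995074e+02,  2.94471894e-02, -1.10588828e+01]), 'wrist_force': array([-3.61141781,  1.06323705,  3.25689427]), 'wrist_torque': array([ 0.14172312,  0.66476202, -0.02022672]), 'opening': 0.10445205506711536}
```

View pics/w4.png

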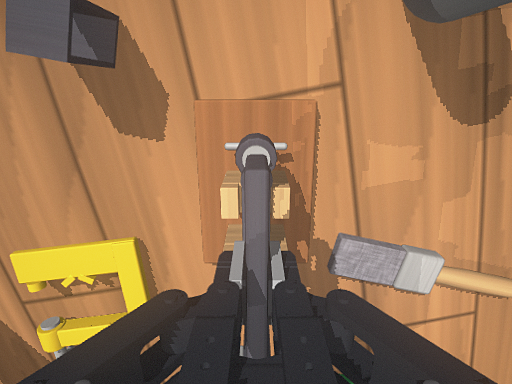

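The jaw is gripped between the pads (opening 0.104 ≈ 9 mm, close to the 10 mm jaw). I'll lift straight up.

Emit:
carry_out(
  steps=[
    {"tx": 0, "ty": 0, "tz": -4, "yaw": 0, "grip": 0},
    {"tx": 0, "ty": 0, "tz": -12, "yaw": 0, "grip": 0},
    {"tx": 0, "ty": 0, "tz": -25, "yaw": 0, "grip": 0},
    {"tx": 0, "ty": 0, "tz": -40, "yaw": 0, "grip": 0},
    {"tx": 0, "ty": 0, "tz": -55, "yaw": 0, "grip": 0},
    {"tx": 0, "ty": 0, "tz": -70, "yaw": 0, "grip": 0},
    {"tx": 0, "ty": 0, "tz": -80, "yaw": 0, "grip": 0},
    {"tx": 0, "ty": 0, "tz": -80, "yaw": 0, "grip": 0},
  ],
  squeeze=60,
)

```text
t: 5.95
tool_pos: [557.2, -146.2, 385.1]
ee_rot: [180.0, -0.1, -11.1]
wrist_force: [0.5, -0.6, -6.2]
opening: 0.102
```

Emit:
carry_out(
  steps=[
    {"tx": 0, "ty": 0, "tz": -20, "yaw": 0, "grip": 0},
    {"tx": 0, "ty": 0, "tz": -40, "yaw": 0, "grip": 0},
    {"tx": 0, "ty": 0, "tz": -48, "yaw": 0, "grip": 0},
    {"tx": 0, "ty": 0, "tz": -48, "yaw": 0, "grip": 0},
    {"tx": 0, "ty": 0, "tz": -48, "yaw": 0, "grip": 0},
    {"tx": 0, "ty": 0, "tz": -48, "yaw": 0, "grip": 0},
  ],
  squeeze=60,
)

```text
t: 6.7
tool_pos: [556.5, -146.0, 430.6]
ee_rot: [-180.0, 0.1, -11.1]
wrist_force: [0.1, -1.1, -5.1]
opening: 0.101
```

```bash
python3 - <<'E'
from h import *
s=robot.read_state();print(s)
for i in range(4): 
    c=robot.capture("scene"); f=robot.read_state(); print(f['t'],f['wrist_force'],f['wrist_torque'])
crop(c,150,110,300,260,4,"s5.png")
c=robot.capture("wrist"); cv2.imwrite("pics/w5.png",c["image"][:,:,::-1])
E
```

```text
{'t': 6.7, 'joint_pos': array([-1.71846114e+01,  3.52163393e+00,  1.02534495e+02,  8.49823523e-04,
        7.40539328e+01, -6.12762918e+00]), 'qd': array([-0.07771943, -0.02808251, -0.0593444 , -0.01122243, -0.04188057,
       -0.15294691]), 'joint_efforts': array([ 1.80385639e-03, -4.41711402e+01, -4.04601002e+01, -2.00865307e-02,
        3.18539911e-03, -1.90372594e-05]), 'tool_pos': array([ 556.53628757, -146.04683717,  430.58913773]), 'ee_rot': array([-1.79987440e+02,  1.09345354e-01, -1.10572045e+01]), 'wrist_force': array([ 0.06428332, -1.13127333, -5.09561652]), 'wrist_torque': array([-0.00577458,  0.02893892, -0.02420006]), 'opening': 0.10051380731566431}
6.75 [-0.6869289  -0.54496002 -6.32721525] [0.05952665 0.03437953 0.04490488]
6.8 [ 0.0328181   0.85168619 -6.00702216] [ 0.03306333 -0.03593075  0.01796445]
6.85 [-0.44380108  0.35719969 -5.84913244] [0.04279856 0.00686074 0.05366969]
6.9 [ 0.25580786 -0.06718312 -6.67820234] [ 0.01763761  0.00887189 -0.02755898]
```

View pics/s5.png

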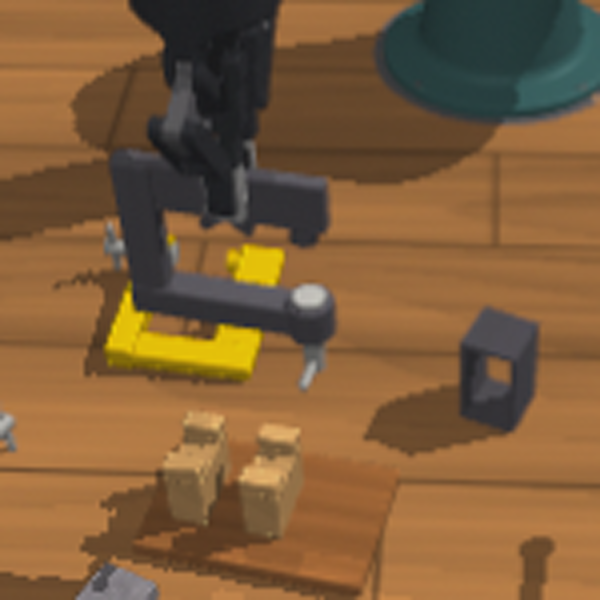

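View pics/w5.png

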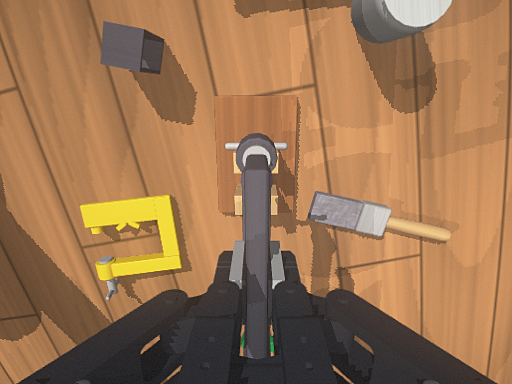

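Weight is about 6.2 N (0.63 kg), so I expect about 56 mm of sag. The clamp is upright and clear of the cradle. I'll carry it to 130 mm short of the arm, mouth leading.

Emit:
carry_out(
  steps=[
    {"tx": -3, "ty": -10, "tz": 0, "yaw": 0, "grip": 0},
    {"tx": -10, "ty": -38, "tz": 0, "yaw": -0.01, "grip": 0},
    {"tx": -20, "ty": -76, "tz": 0, "yaw": -0.02, "grip": 0},
    {"tx": -31, "ty": -118, "tz": 0, "yaw": -0.03, "grip": 0},
    {"tx": -42, "ty": -160, "tz": 0, "yaw": -0.04, "grip": 0},
    {"tx": -52, "ty": -198, "tz": 0, "yaw": -0.05, "grip": 0},
    {"tx": -60, "ty": -228, "tz": 0, "yaw": -0.05, "grip": 0},
    {"tx": -64, "ty": -242, "tz": 0, "yaw": -0.05, "grip": 0},
  ],
  squeeze=60,
)

```text
t: 7.95
tool_pos: [539.9, 105.7, 431.8]
ee_rot: [-180.0, 0.0, -8.1]
wrist_force: [0.8, -0.4, -5.6]
opening: 0.103
```

Emit:
carry_out(
  steps=[
    {"tx": 0, "ty": 0, "tz": 0, "yaw": 0, "grip": 0},
    {"tx": 0, "ty": 0, "tz": 0, "yaw": 0, "grip": 0},
    {"tx": 0, "ty": 0, "tz": 0, "yaw": 0, "grip": 0},
  ],
  squeeze=60,
)

```text
t: 8.32
tool_pos: [540.6, 102.6, 431.6]
ee_rot: [180.0, 0.0, -8.3]
wrist_force: [0.0, -1.1, -4.6]
opening: 0.103
```

```bash
python3 - <<'E'
from h import *
s=robot.read_state();print(s['t'],s['tool_pos'],s['ee_rot'],s['wrist_force'])
c=robot.capture("wrist"); cv2.imwrite("pics/w6.png",c["image"][:,:,::-1])
R=Ro.from_euler("xyz",s["ee_rot"],degrees=True).as_matrix()
for q in [(5,-56,147),(-5,-56,147),(0,-42,207),(0,0,155)]: print(q,proj(c,R@np.array(q)+s['tool_pos'],s))
t=robot.capture("scene"); crop(t,300,110,440,250,4,"s6.png")
crop(robot.capture("top"),80,120,240,240,5,"t6.png")
E
```

```text
8.325 [540.56964158 102.63134714 431.64802235] [ 1.79976469e+02  2.06536861e-03 -8.27328386e+00] [ 0.0490846  -1.12292233 -4.60073833]
(5, -56, 147) [267.9823291  162.61429929]
(-5, -56, 147) [241.46826299 162.62011644]
(0, -42, 207) [255.16157231 162.65977606]
(0, 0, 155) [254.99537316 277.87630833]
```

View pics/w6.png

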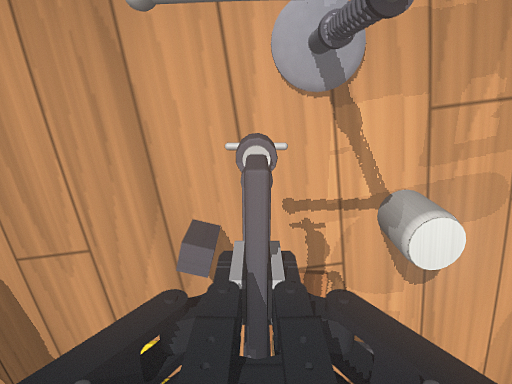

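View pics/s6.png

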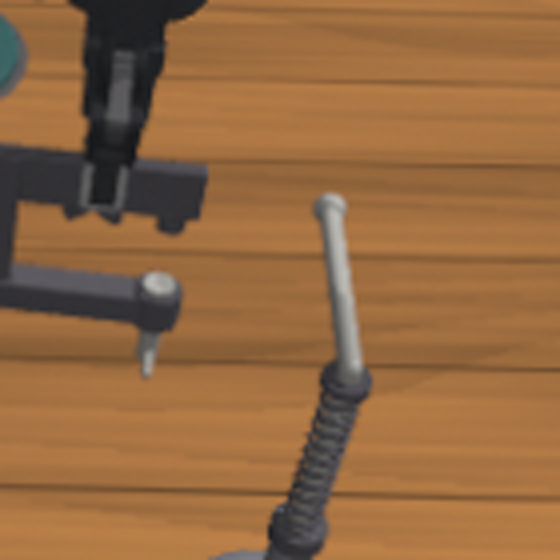

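View pics/t6.png

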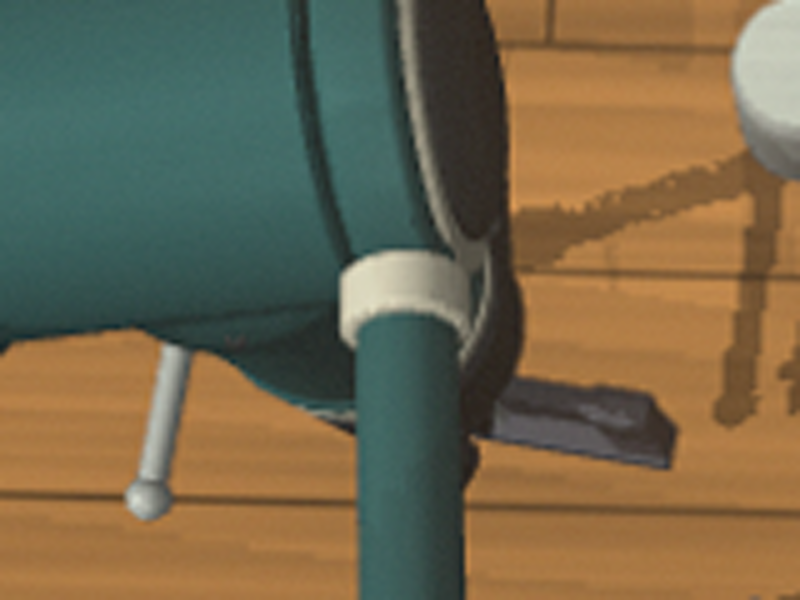

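```bash
python3 - <<'E'
from h import *
c=robot.capture("wrist")
crop(c,215,130,300,260,4.5,"w6a.png");crop(c,110,0,430,60,2.4,"w6b.png")
E
```

```text
(no output)
```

View pics/w6a.png

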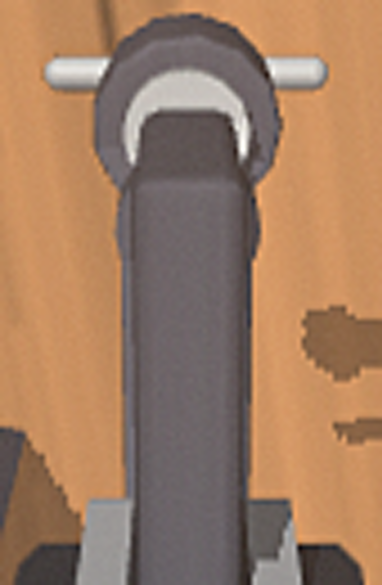

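View pics/w6b.png

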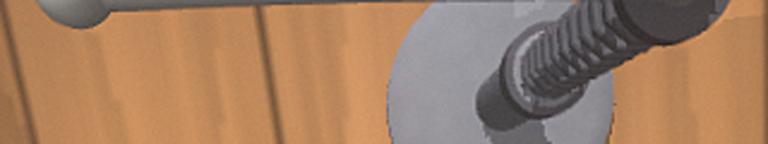

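```bash
python3 - <<'E'
from h import *
c=robot.capture("wrist");T=np.array(c["tool_from_camera"])
st={"ee_rot":[0,0,0],"tool_pos":np.zeros(3)}
W=lambda x,y:(215+x/4.5-.4,130+y/4.5-.4)
for z in (141,144,147,150,153): print(z,plane(c,W(133,183),z,st).round(1),plane(c,W(248,183),z,st).round(1),"bot edge z+32",plane(c,W(150,110),z+26,st).round(1),
  "spine(w6 256,357)",plane(c,(256,357),z,st).round(1), "crossbar",plane(c,W(45,72),z+136,st).round(1),plane(c,W(328,72),z+136,st).round(1))
B=lambda x,y:(110+x/2.4-.3,y/2.4-.3)
for z in (205,210,215): print(z,plane(c,B(76,-8),z,st).round(1),plane(c,B(665,-10),z,st).round(1), 'lower edge arm',plane(c,B(120,12),z,st).round(1),plane(c,B(400,2),z,st).round(1))
w=cv2.imread("pics/w6.png");cv2.imwrite("pics/w6d.png",cv2.resize(w[310:384,210:300],None,fx=6,fy=6,interpolation=cv2.INTER_CUBIC))
E
```

```text
141 [ -3.8 -54.6 141. ] [  5.4 -54.6 141. ] bot edge z+32 [ -3.1 -55.2 167. ] spine(w6 256,357) [  0.4  33.2 141. ] crossbar [-24.2 -39.4 277. ] [ 25.3 -39.4 277. ]
144 [ -3.9 -53.8 144. ] [  5.6 -53.8 144. ] bot edge z+32 [ -3.1 -54.6 170. ] spine(w6 256,357) [  0.4  36.4 144. ] crossbar [-24.5 -38.9 280. ] [ 25.6 -38.9 280. ]
147 [ -4. -53. 147.] [  5.7 -53.  147. ] bot edge z+32 [ -3.2 -54.  173. ] spine(w6 256,357) [  0.4  39.5 147. ] crossbar [-24.8 -38.4 283. ] [ 25.9 -38.4 283. ]
150 [ -4.1 -52.3 150. ] [  5.8 -52.2 150. ] bot edge z+32 [ -3.3 -53.3 176. ] spine(w6 256,357) [  0.4  42.7 150. ] crossbar [-25.1 -37.9 286. ] [ 26.2 -37.8 286. ]
153 [ -4.3 -51.5 153. ] [  6.  -51.5 153. ] bot edge z+32 [ -3.4 -52.7 179. ] spine(w6 256,357) [  0.4  45.9 153. ] crossbar [-25.4 -37.3 289. ] [ 26.5 -37.3 289. ]
205 [ -56.3 -127.1  205. ] [  65.4 -127.8  205. ] lower edge arm [ -47.4 -123.1  205. ] [  10.5 -124.6  205. ]
210 [ -57.9 -128.4  210. ] [  67.3 -129.1  210. ] lower edge arm [ -48.7 -124.3  210. ] [  10.8 -125.7  210. ]
215 [ -59.5 -129.6  215. ] [  69.2 -130.4  215. ] lower edge arm [ -50.1 -125.4  215. ] [  11.1 -126.9  215. ]
```

View pics/w6d.png

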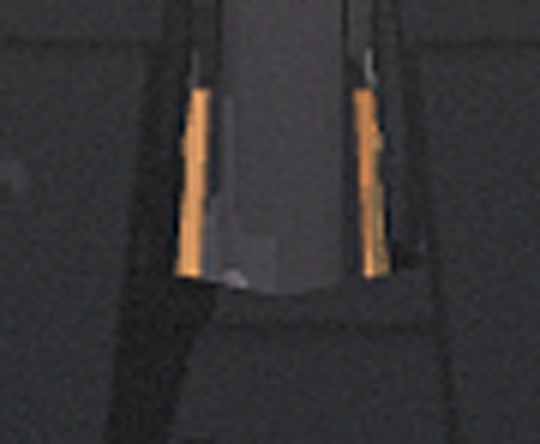

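Measured in the tool frame: the saddle sits 3.2 mm behind the tool axis, and the arm axis is at y≈-131, so the travel is about -134 mm. The wrist view and the triangulation agree on this. I'll centre the height and go halfway, then look.

Emit:
carry_out(
  steps=[
    {"tx": 0, "ty": -5, "tz": 1, "yaw": 0, "grip": 0},
    {"tx": 0, "ty": -15, "tz": 3, "yaw": 0, "grip": 0},
    {"tx": 0, "ty": -28, "tz": 5, "yaw": 0, "grip": 0},
    {"tx": 0, "ty": -40, "tz": 5, "yaw": 0, "grip": 0},
    {"tx": 0, "ty": -50, "tz": 5, "yaw": 0, "grip": 0},
    {"tx": 0, "ty": -55, "tz": 5, "yaw": 0, "grip": 0},
    {"tx": 0, "ty": -55, "tz": 5, "yaw": 0, "grip": 0},
    {"tx": 0, "ty": -55, "tz": 5, "yaw": 0, "grip": 0},
  ],
  squeeze=60,
)

```text
t: 9.57
tool_pos: [548.2, 157.9, 426.7]
ee_rot: [180.0, -0.0, -8.2]
wrist_force: [0.8, -0.2, -6.1]
opening: 0.103
```

```bash
python3 - <<'E'
from h import *
s=robot.read_state();print(s['t'],s['tool_pos'],s['ee_rot'],s['wrist_force'])
t=robot.capture("scene"); crop(t,300,110,440,250,4,"s7.png")
c=robot.capture("wrist"); cv2.imwrite("pics/w7.png",c["image"][:,:,::-1])
E
```

```text
9.575 [548.24498064 157.87574781 426.69182275] [ 1.79981445e+02 -2.86690907e-05 -8.19919042e+00] [ 0.828651   -0.1818699  -6.08724447]
```

View pics/s7.png

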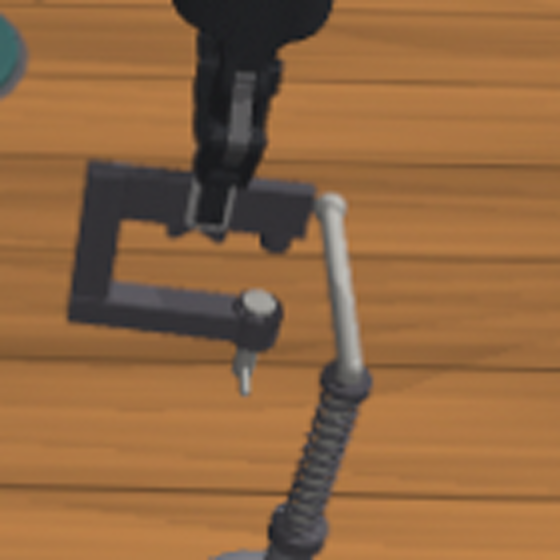

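View pics/w7.png

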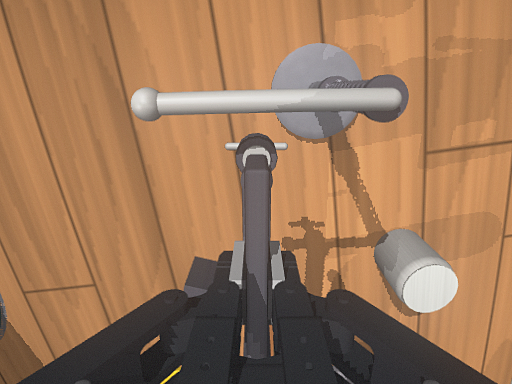

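```bash
python3 - <<'E'
from h import *
c=robot.capture("wrist");s=robot.read_state()
st={"ee_rot":[0,0,0],"tool_pos":np.zeros(3)}
crop(c,120,70,420,130,2.6,"w7b.png")
g=cv2.cvtColor(c["image"],cv2.COLOR_RGB2HSV)
# arm edges at columns
lo=[];hi=[]
m=(g[:,:,1]<60)&(g[:,:,2]>110)
for x in list(range(170,270,10)):
    col=np.where(m[70:130,x])[0]+70; print(x,col.min(),col.max(),end=' | ')
    lo.append((x,col.max()+.5));hi.append((x,col.min()-.5))
print()
for z in (198,202,206,210,214):
    a=np.array([plane(c,p,z,st)[:2] for p in lo]);b=np.array([plane(c,p,z,st)[:2] for p in hi])
    mid=(a+b)/2;f=np.polyfit(mid[:,0],mid[:,1],1)
    B=plane(c,(146,104),z,st);C=plane(c,(395,97),z,st)
    print(z,f,np.degrees(np.arctan(f[0])),"width",(a-b)[:,1].mean(),B.round(1),C.round(1),np.linalg.norm(B-C))
E
```

```text
170 92 113 | 180 92 114 | 190 92 112 | 200 91 112 | 210 91 112 | 220 91 113 | 230 90 112 | 240 90 111 | 250 90 111 | 260 90 112 | 
198 [-1.88862026e-02 -7.65869587e+01] -1.0819710711820447 width 11.104679312749813 [-56.4 -75.3 198. ] [ 72.3 -79.  198. ] 128.7188477547882
202 [-1.88862026e-02 -7.64337709e+01] -1.0819710711821646 width 11.370844900164535 [-57.7 -75.1 202. ] [ 74.  -78.9 202. ] 131.80408117388055
206 [-1.88862026e-02 -7.62805830e+01] -1.0819710711820794 width 11.637010487579253 [-59.1 -74.9 206. ] [ 75.7 -78.8 206. ] 134.88931459297285
210 [-1.88862026e-02 -7.61273952e+01] -1.0819710711821653 width 11.903176074993977 [-60.5 -74.7 210. ] [ 77.4 -78.7 210. ] 137.97454801206518
214 [-1.88862026e-02 -7.59742073e+01] -1.0819710711820854 width 12.169341662408689 [-61.8 -74.5 214. ] [ 79.2 -78.6 214. ] 141.05978143115752
```

View pics/w7b.png

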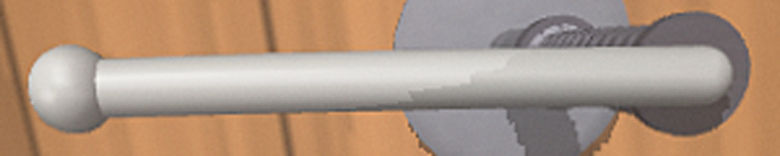

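The arm lies at tool z≈206, level with the mouth centre. Its axis is at y=-76.3, turned about -1.2° in the tool frame. I'll enter by -79.5 mm with a small turn.

Emit:
carry_out(
  steps=[
    {"tx": 0, "ty": -4, "tz": 0, "yaw": -0.022, "grip": 0},
    {"tx": 0, "ty": -14, "tz": 0, "yaw": -0.022, "grip": 0},
    {"tx": 0, "ty": -26, "tz": 0, "yaw": -0.022, "grip": 0},
    {"tx": 0, "ty": -38, "tz": 0, "yaw": -0.022, "grip": 0},
    {"tx": 0, "ty": -50, "tz": 0, "yaw": -0.022, "grip": 0},
    {"tx": 0, "ty": -62, "tz": 0, "yaw": -0.022, "grip": 0},
    {"tx": 0, "ty": -73, "tz": 0, "yaw": -0.022, "grip": 0},
    {"tx": 0, "ty": -79.5, "tz": 0, "yaw": -0.022, "grip": 0},
  ],
  squeeze=60,
)

```text
t: 10.72
tool_pos: [559.7, 237.6, 426.6]
ee_rot: [180.0, 0.0, -6.9]
wrist_force: [-0.8, -0.1, -5.4]
opening: 0.104
```

Emit:
carry_out(
  steps=[
    {"tx": 0, "ty": 0, "tz": 0, "yaw": 0, "grip": 0},
    {"tx": 0, "ty": 0, "tz": 0, "yaw": 0, "grip": 0},
    {"tx": 0, "ty": 0, "tz": 0, "yaw": 0, "grip": 0},
  ],
  squeeze=60,
)

```text
t: 11.1
tool_pos: [559.6, 236.4, 426.7]
ee_rot: [180.0, -0.0, -7.0]
wrist_force: [-0.4, -0.5, -6.2]
opening: 0.105
```

```bash
python3 - <<'E'
from h import *
F=[]
for i in range(6):
    t=robot.capture("scene");s=robot.read_state();F.append(s['wrist_force'])
print(s['t'],s['tool_pos'],s['ee_rot'],np.mean(F,0),np.std(F,0))
crop(t,300,110,440,250,4,"s8.png")
c=robot.capture("wrist"); cv2.imwrite("pics/w8.png",c["image"][:,:,::-1])
E
```

```text
11.4 [559.60974417 236.60936446 426.74630152] [-1.79996778e+02 -4.27176729e-03 -6.94886414e+00] [ 0.08578711  0.28461592 -6.1594524 ] [0.49364305 0.38192202 0.50549856]
```

View pics/s8.png

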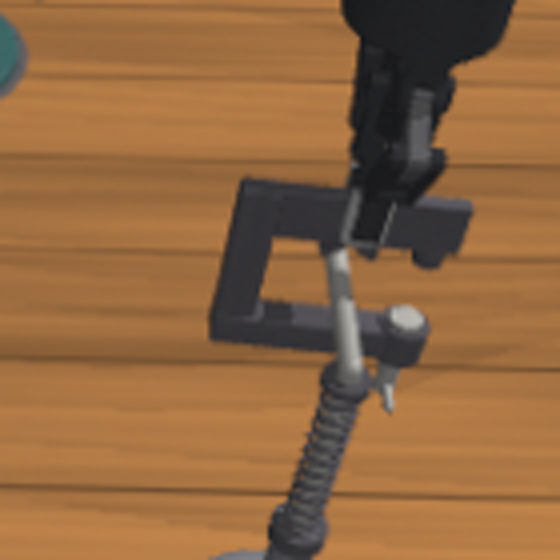

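View pics/w8.png

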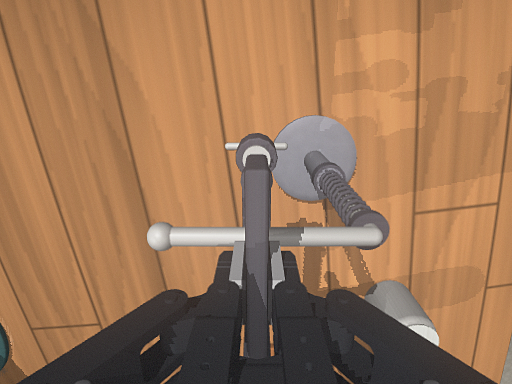

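```bash
python3 - <<'E'
from h import *
c=robot.capture("wrist")
st={"ee_rot":[0,0,0],"tool_pos":np.zeros(3)}
g=cv2.cvtColor(c["image"],cv2.COLOR_RGB2HSV)
m=(g[:,:,1]<60)&(g[:,:,2]>105)
lo=[];hi=[];
for x in list(range(180,226,6))+list(range(305,355,6)):
    col=np.where(m[215:255,x])[0]+215; print(x,col.min(),col.max(),end=' | ')
    lo.append((x,col.max()+.5));hi.append((x,col.min()-.5))
print()
for z in (202,206,210):
    a=np.array([plane(c,p,z,st)[:2] for p in lo]);b=np.array([plane(c,p,z,st)[:2] for p in hi])
    mid=(a+b)/2;f=np.polyfit(mid[:,0],mid[:,1],1)
    print(z,f,np.degrees(np.arctan(f[0])),"width",(a-b)[:,1].mean(),plane(c,(160,236),z,st),plane(c,(371,232),z,st))
E
```

```text
180 227 245 | 186 227 245 | 192 227 245 | 198 227 245 | 204 227 245 | 210 227 245 | 216 227 245 | 222 227 245 | 305 227 246 | 311 227 246 | 317 227 245 | 323 227 245 | 329 227 245 | 335 227 245 | 341 227 245 | 347 215 245 | 353 223 245 | 
202 [-0.00759585  1.95353616] -0.4352017262168619 width 13.428028463297327 [-57.66967876   2.12565238 202.        ] [ 70.05569424  -0.41312963 202.        ]
206 [-0.00759585  3.94146403] -0.4352017262168623 width 13.742348206232968 [-59.0310983    4.11769648 206.        ] [ 71.68403649   1.51948733 206.        ]
210 [-0.00759585  5.9293919 ] -0.435201726216859 width 14.05666794916861 [-60.39251785   6.10974058 210.        ] [ 73.31237874   3.45210429 210.        ]
```

The arm axis is at y≈3.9 against the saddle at 3.2, so it's within 1 mm and level. I'll lower to just above contact.

Emit:
carry_out(
  steps=[
    {"tx": 0, "ty": 0, "tz": 2, "yaw": 0, "grip": 0},
    {"tx": 0, "ty": 0, "tz": 5, "yaw": 0, "grip": 0},
    {"tx": 0, "ty": 0, "tz": 8, "yaw": 0, "grip": 0},
    {"tx": 0, "ty": 0, "tz": 10, "yaw": 0, "grip": 0},
    {"tx": 0, "ty": 0, "tz": 12, "yaw": 0, "grip": 0},
    {"tx": 0, "ty": 0, "tz": 13, "yaw": 0, "grip": 0},
    {"tx": 0, "ty": 0, "tz": 14, "yaw": 0, "grip": 0},
    {"tx": 0, "ty": 0, "tz": 15, "yaw": 0, "grip": 0},
  ],
  squeeze=60,
)

```text
t: 12.5
tool_pos: [559.6, 236.8, 411.7]
ee_rot: [-180.0, -0.0, -6.9]
wrist_force: [-0.2, -0.5, -6.1]
opening: 0.1
```

Emit:
carry_out(
  steps=[
    {"tx": 0, "ty": 0, "tz": 1, "yaw": 0, "grip": 0},
    {"tx": 0, "ty": 0, "tz": 2, "yaw": 0, "grip": 0},
    {"tx": 0, "ty": 0, "tz": 3, "yaw": 0, "grip": 0},
    {"tx": 0, "ty": 0, "tz": 4, "yaw": 0, "grip": 0},
    {"tx": 0, "ty": 0, "tz": 5, "yaw": 0, "grip": 0},
    {"tx": 0, "ty": 0, "tz": 6, "yaw": 0, "grip": 0},
    {"tx": 0, "ty": 0, "tz": 7, "yaw": 0, "grip": 0},
    {"tx": 0, "ty": 0, "tz": 8, "yaw": 0, "grip": 0},
  ],
  squeeze=60,
)

```text
t: 13.5
tool_pos: [559.6, 236.8, 403.7]
ee_rot: [-180.0, -0.0, -6.9]
wrist_force: [-0.3, -0.3, -4.9]
opening: 0.105
```

Emit:
carry_out(
  steps=[
    {"tx": 0, "ty": 0, "tz": 1, "yaw": 0, "grip": 0},
    {"tx": 0, "ty": 0, "tz": 2, "yaw": 0, "grip": 0},
    {"tx": 0, "ty": 0, "tz": 3, "yaw": 0, "grip": 0},
    {"tx": 0, "ty": 0, "tz": 4, "yaw": 0, "grip": 0},
    {"tx": 0, "ty": 0, "tz": 5, "yaw": 0, "grip": 0},
    {"tx": 0, "ty": 0, "tz": 6, "yaw": 0, "grip": 0},
    {"tx": 0, "ty": 0, "tz": 7, "yaw": 0, "grip": 0},
    {"tx": 0, "ty": 0, "tz": 8, "yaw": 0, "grip": 0},
  ],
  squeeze=60,
)

```text
t: 14.5
tool_pos: [559.6, 236.8, 395.7]
ee_rot: [-180.0, -0.0, -6.9]
wrist_force: [-0.4, -0.1, -3.9]
opening: 0.107
```

```bash
python3 - <<'E'
from h import *
F=[];Q=[]
for i in range(6):
    t=robot.capture("scene");s=robot.read_state();F.append(s['wrist_force']);Q.append(s['wrist_torque'])
print(s['t'],s['tool_pos'],s['ee_rot'],np.mean(F,0),np.mean(Q,0))
crop(t,300,110,440,250,4,"s9.png")
c=robot.capture("wrist"); cv2.imwrite("pics/w9.png",c["image"][:,:,::-1])
E
```

```text
14.8 [559.60447894 236.75692839 395.73386281] [ 1.79999063e+02 -1.08364395e-03 -6.93215330e+00] [-0.0355594  -0.26263859 -4.52800491] [-0.02748685  0.02696054 -0.00594599]
```

View pics/s9.png

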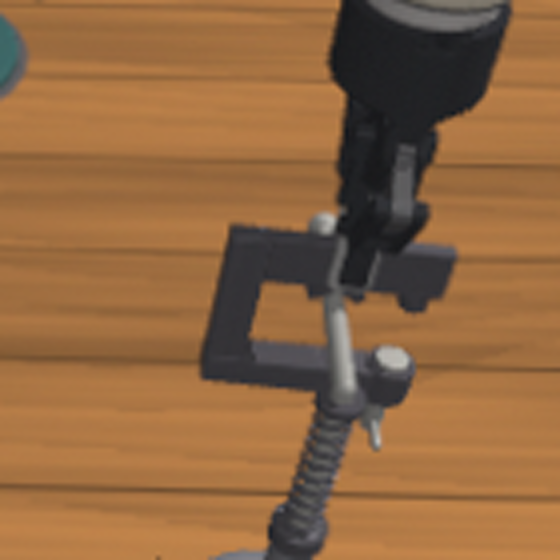

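View pics/w9.png

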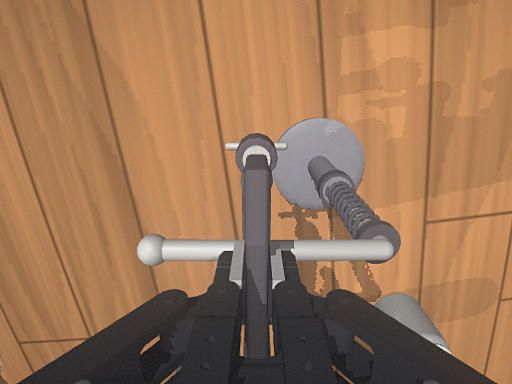

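The arm has been in contact since TCP z≈410, and the wrist load has fallen by 1.6 N. I'll check the notch alignment before loading further.

```bash
python3 - <<'E'
from h import *
c=robot.capture("wrist")
st={"ee_rot":[0,0,0],"tool_pos":np.zeros(3)}
g=cv2.cvtColor(c["image"],cv2.COLOR_RGB2HSV)
m=(g[:,:,1]<60)&(g[:,:,2]>105)
lo=[];hi=[];
for x in list(range(170,226,8))+list(range(305,345,8)):
    col=np.where(m[230:270,x])[0]+230
    lo.append((x,col.max()+.5));hi.append((x,col.min()-.5))
print(lo[0],hi[0])
for z in (182,185.5,189,192):
    a=np.array([plane(c,p,z,st)[:2] for p in lo]);b=np.array([plane(c,p,z,st)[:2] for p in hi])
    mid=(a+b)/2;f=np.polyfit(mid[:,0],mid[:,1],1)
    B=plane(c,(152,250),z,st);C=plane(c,(379,245),z,st)
    print(z,f,"width",(a-b)[:,1].mean(),np.linalg.norm(B-C))
crop(robot.capture("scene"),340,150,420,220,8,"s9b.png")
E
```

```text
(170, np.float64(259.5)) (170, np.float64(239.5))
182 [-0.00046489  0.44427884] width 12.599157486862753 123.48852746406514
185.5 [-4.64887710e-04  2.37935209e+00] width 12.891416056969868 126.35305078627239
189 [-4.64887710e-04  4.31442535e+00] width 13.183674627076973 129.21757410847962
192 [-4.64887710e-04  5.97305958e+00] width 13.434181972883074 131.6728798132287
```

View pics/s9b.png

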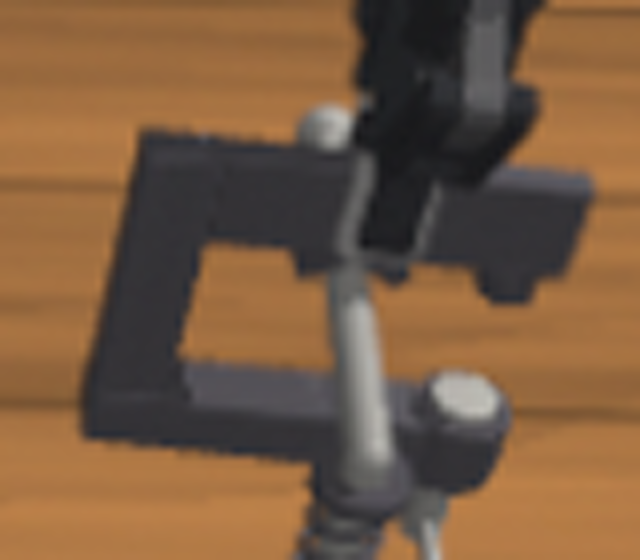

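The arm is seated between the two cheeks of the notch. I'll ease the weight over at about 10 mm/s.

Emit:
carry_out(
  steps=[
    {"tx": 0, "ty": 0, "tz": 1, "yaw": 0, "grip": 0},
    {"tx": 0, "ty": 0, "tz": 2.2, "yaw": 0, "grip": 0},
    {"tx": 0, "ty": 0, "tz": 3.5, "yaw": 0, "grip": 0},
    {"tx": 0, "ty": 0, "tz": 4.8, "yaw": 0, "grip": 0},
    {"tx": 0, "ty": 0, "tz": 6.1, "yaw": 0, "grip": 0},
    {"tx": 0, "ty": 0, "tz": 7.4, "yaw": 0, "grip": 0},
    {"tx": 0, "ty": 0, "tz": 8.7, "yaw": 0, "grip": 0},
    {"tx": 0, "ty": 0, "tz": 10, "yaw": 0, "grip": 0},
  ],
  squeeze=60,
)

```text
t: 15.95
tool_pos: [559.6, 236.8, 385.7]
ee_rot: [-180.0, -0.0, -6.9]
wrist_force: [-1.1, -0.8, -2.8]
opening: 0.101
```

Emit:
carry_out(
  steps=[
    {"tx": 0, "ty": 0, "tz": 1.3, "yaw": 0, "grip": 0},
    {"tx": 0, "ty": 0, "tz": 2.6, "yaw": 0, "grip": 0},
    {"tx": 0, "ty": 0, "tz": 3.9, "yaw": 0, "grip": 0},
    {"tx": 0, "ty": 0, "tz": 5.2, "yaw": 0, "grip": 0},
    {"tx": 0, "ty": 0, "tz": 6.5, "yaw": 0, "grip": 0},
    {"tx": 0, "ty": 0, "tz": 7.8, "yaw": 0, "grip": 0},
    {"tx": 0, "ty": 0, "tz": 9, "yaw": 0, "grip": 0},
    {"tx": 0, "ty": 0, "tz": 10, "yaw": 0, "grip": 0},
  ],
  squeeze=60,
)

```text
t: 16.95
tool_pos: [559.6, 236.8, 375.7]
ee_rot: [-180.0, -0.0, -6.9]
wrist_force: [-1.1, 0.1, -2.9]
opening: 0.104
```

```bash
python3 - <<'E'
from h import *
F=[];Q=[]
for i in range(10):
    t=robot.capture("scene");s=robot.read_state();F.append(s['wrist_force']);Q.append(s['wrist_torque'])
print(s['t'],s['tool_pos'],s['ee_rot'],np.mean(F,0),np.mean(Q,0),np.std(F,0))
crop(t,300,110,440,250,4,"s10.png")
E
```

```text
17.45 [559.62615009 236.7811239  375.75421367] [-1.79997390e+02 -8.05985904e-03 -6.93165034e+00] [-0.59341006 -0.88508043 -2.46604563] [-0.09964704  0.09311226  0.01015598] [0.50062981 0.63113962 0.33415044]
```

View pics/s10.png

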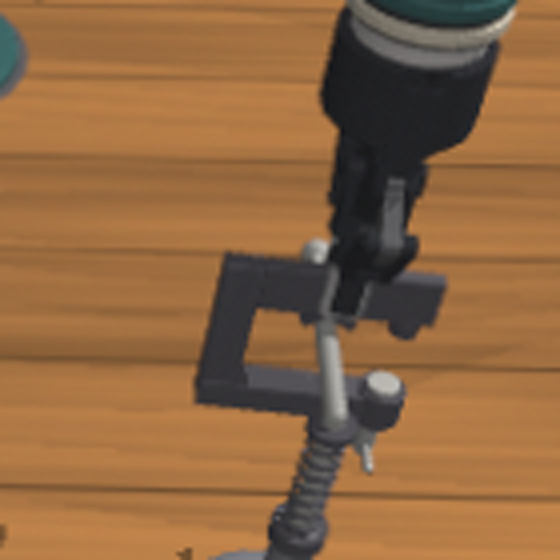

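Emit:
carry_out(
  steps=[
    {"tx": 0, "ty": 0, "tz": 1, "yaw": 0, "grip": 0},
    {"tx": 0, "ty": 0, "tz": 2.2, "yaw": 0, "grip": 0},
    {"tx": 0, "ty": 0, "tz": 3.5, "yaw": 0, "grip": 0},
    {"tx": 0, "ty": 0, "tz": 4.8, "yaw": 0, "grip": 0},
    {"tx": 0, "ty": 0, "tz": 6.1, "yaw": 0, "grip": 0},
    {"tx": 0, "ty": 0, "tz": 7.4, "yaw": 0, "grip": 0},
    {"tx": 0, "ty": 0, "tz": 8.7, "yaw": 0, "grip": 0},
    {"tx": 0, "ty": 0, "tz": 10, "yaw": 0, "grip": 0},
  ],
  squeeze=60,
)

```text
t: 18.45
tool_pos: [559.6, 236.8, 365.7]
ee_rot: [-180.0, -0.0, -6.9]
wrist_force: [-1.4, -1.0, -1.2]
opening: 0.106
```

Emit:
carry_out(
  steps=[
    {"tx": 0, "ty": 0, "tz": 1.2, "yaw": 0, "grip": 0},
    {"tx": 0, "ty": 0, "tz": 2.3, "yaw": 0, "grip": 0},
    {"tx": 0, "ty": 0, "tz": 3.4, "yaw": 0, "grip": 0},
    {"tx": 0, "ty": 0, "tz": 4.5, "yaw": 0, "grip": 0},
    {"tx": 0, "ty": 0, "tz": 5.5, "yaw": 0, "grip": 0},
    {"tx": 0, "ty": 0, "tz": 6.5, "yaw": 0, "grip": 0},
    {"tx": 0, "ty": 0, "tz": 7.3, "yaw": 0, "grip": 0},
    {"tx": 0, "ty": 0, "tz": 8, "yaw": 0, "grip": 0},
  ],
  squeeze=60,
)

```text
t: 19.45
tool_pos: [559.6, 236.8, 357.7]
ee_rot: [-180.0, -0.0, -6.9]
wrist_force: [-0.9, -0.5, -0.6]
opening: 0.103
```

```bash
python3 - <<'E'
from h import *
F=[];Q=[]
for i in range(24):
    t=robot.capture("scene");s=robot.read_state();F.append(s['wrist_force']);Q.append(s['wrist_torque'])
print(s['t'],s['tool_pos'],s['ee_rot'],np.mean(F,0),np.mean(Q,0),np.std(F,0)/5)
E
```

```text
20.65 [559.63254453 236.78362796 357.71722611] [-1.79997349e+02 -5.67820863e-03 -6.93225655e+00] [-0.50921405 -0.62226552 -0.47388534] [-0.11196079  0.10819806 -0.01166627] [0.10753583 0.07522546 0.08174817]
```

The load is nearly all on the spring: 0.47 N residual with a slope of 0.11 N/mm, so about 4 mm more. I'll also relieve the small side force.

Emit:
carry_out(
  steps=[
    {"tx": 0, "ty": 0, "tz": 0.6, "yaw": 0, "grip": 0},
    {"tx": 0, "ty": 0, "tz": 1.3, "yaw": 0, "grip": 0},
    {"tx": -0.1, "ty": 0.1, "tz": 2, "yaw": 0, "grip": 0},
    {"tx": -0.2, "ty": 0.2, "tz": 2.7, "yaw": 0, "grip": 0},
    {"tx": -0.3, "ty": 0.3, "tz": 3.3, "yaw": 0, "grip": 0},
    {"tx": -0.4, "ty": 0.4, "tz": 3.8, "yaw": 0, "grip": 0},
    {"tx": -0.5, "ty": 0.5, "tz": 4.1, "yaw": 0, "grip": 0},
    {"tx": -0.5, "ty": 0.5, "tz": 4.1, "yaw": 0, "grip": 0},
  ],
  squeeze=60,
)

```text
t: 21.65
tool_pos: [559.2, 236.3, 353.7]
ee_rot: [-180.0, -0.0, -6.9]
wrist_force: [1.6, -0.8, 0.2]
opening: 0.107
```

```bash
python3 - <<'E'
from h import *
F=[];Q=[]
for i in range(40):
    t=robot.capture("scene");s=robot.read_state();F.append(s['wrist_force']);Q.append(s['wrist_torque'])
print(s['t'],s['tool_pos'],s['ee_rot'],np.mean(F,0),np.mean(Q,0),np.std(F,0)/6.3)
crop(t,300,110,440,250,4,"s11.png")
E
```

```text
23.65 [559.0943386  236.31890436 353.61277409] [-1.79999088e+02 -1.09121175e-02 -6.93409249e+00] [ 2.87183965 -1.39513964  0.18545788] [-0.26623416 -0.52120869  0.01232324] [0.12081119 0.07729065 0.08303869]
```

View pics/s11.png

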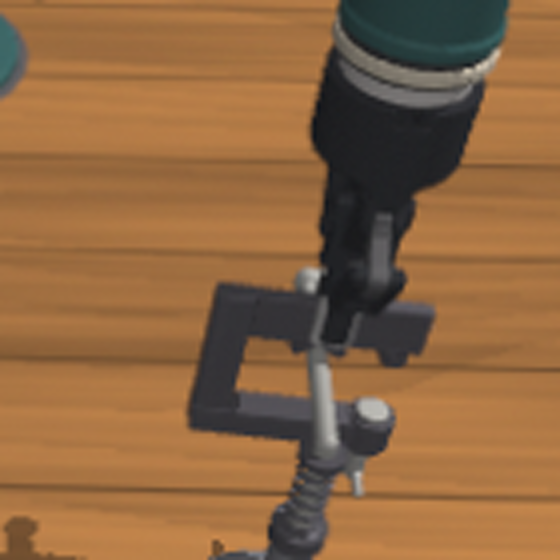

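Emit:
carry_out(
  steps=[
    {"tx": 0.1, "ty": 0, "tz": -0.2, "yaw": 0, "grip": 0},
    {"tx": 0.2, "ty": 0, "tz": -0.5, "yaw": 0, "grip": 0},
    {"tx": 0.3, "ty": 0, "tz": -0.7, "yaw": 0, "grip": 0},
    {"tx": 0.42, "ty": 0, "tz": -1, "yaw": 0, "grip": 0},
    {"tx": 0.42, "ty": 0, "tz": -1, "yaw": 0, "grip": 0},
    {"tx": 0.42, "ty": 0, "tz": -1, "yaw": 0, "grip": 0},
  ],
  squeeze=60,
)

```text
t: 24.4
tool_pos: [559.3, 236.3, 354.4]
ee_rot: [180.0, 0.0, -6.9]
wrist_force: [2.4, -0.9, 0.0]
opening: 0.105
```

```bash
python3 - <<'E'
from h import *
F=[];Q=[]
for i in range(40):
    t=robot.capture("scene");s=robot.read_state();F.append(s['wrist_force']);Q.append(s['wrist_torque'])
print(s['t'],s['tool_pos'],s['ee_rot'],np.mean(F,0),np.mean(Q,0),np.std(F,0)/6.3)
E
```

```text
26.4 [559.36570787 236.27218101 354.52609345] [ 1.79996684e+02  1.90461598e-02 -6.93724815e+00] [ 0.08465019 -1.43290748  0.10148287] [-0.29119269 -0.05346953  0.00449946] [0.15006694 0.08112933 0.06274182]
```

Emit:
carry_out(
  steps=[
    {"tx": 0, "ty": 0.2, "tz": 0, "yaw": 0, "grip": 0},
    {"tx": 0, "ty": 0.4, "tz": 0, "yaw": 0, "grip": 0},
    {"tx": 0, "ty": 0.6, "tz": 0, "yaw": 0, "grip": 0},
    {"tx": 0, "ty": 0.8, "tz": 0, "yaw": 0, "grip": 0},
    {"tx": 0, "ty": 0.8, "tz": 0, "yaw": 0, "grip": 0},
    {"tx": 0, "ty": 0.8, "tz": 0, "yaw": 0, "grip": 0},
  ],
  squeeze=60,
)

```text
t: 27.15
tool_pos: [559.3, 235.9, 354.7]
ee_rot: [-179.9, 0.0, -6.9]
wrist_force: [-1.7, 2.0, 0.7]
opening: 0.104
```

```bash
python3 - <<'E'
from h import *
F=[];Q=[]
for i in range(30):
    t=robot.capture("scene");s=robot.read_state();F.append(s['wrist_force']);Q.append(s['wrist_torque'])
print(s['t'],s['tool_pos'],s['ee_rot'],np.mean(F,0),np.mean(Q,0),np.std(F,0)/5.5)
E
```

```text
28.65 [559.34790659 235.82182445 354.68591199] [-1.79951256e+02 -1.04632301e-03 -6.93319959e+00] [-1.81581915  4.79313907 -0.01174288] [ 0.85479205  0.34422778 -0.00313929] [0.08681746 0.113525   0.08183222]
```

Emit:
carry_out(
  steps=[
    {"tx": -0.1, "ty": -0.2, "tz": 0, "yaw": 0, "grip": 0},
    {"tx": -0.2, "ty": -0.4, "tz": 0, "yaw": 0, "grip": 0},
    {"tx": -0.2, "ty": -0.55, "tz": 0, "yaw": 0, "grip": 0},
    {"tx": -0.2, "ty": -0.55, "tz": 0, "yaw": 0, "grip": 0},
    {"tx": -0.2, "ty": -0.55, "tz": 0, "yaw": 0, "grip": 0},
    {"tx": -0.2, "ty": -0.55, "tz": 0, "yaw": 0, "grip": 0},
  ],
  squeeze=60,
)

```text
t: 29.4
tool_pos: [559.3, 236.0, 354.6]
ee_rot: [180.0, -0.0, -6.9]
wrist_force: [-1.5, 3.7, -0.6]
opening: 0.104
```

```bash
python3 - <<'E'
from h import *
F=[];Q=[]
for i in range(30):
    t=robot.capture("scene");s=robot.read_state();F.append(s['wrist_force']);Q.append(s['wrist_torque'])
print(s['t'],s['tool_pos'],s['ee_rot'],np.mean(F,0),np.mean(Q,0),np.std(F,0)/5.5)
E
```

```text
30.9 [559.27508048 236.01957569 354.59693971] [ 1.79997399e+02 -7.90719493e-03 -6.93300319e+00] [-0.43530426  3.01225721  0.13754123] [ 0.57560328  0.09308361 -0.00065813] [0.09669426 0.1160421  0.07881885]
```

Emit:
carry_out(
  steps=[
    {"tx": 0, "ty": -0.2, "tz": 0, "yaw": 0, "grip": 0},
    {"tx": 0, "ty": -0.4, "tz": 0, "yaw": 0, "grip": 0},
    {"tx": 0, "ty": -0.4, "tz": 0, "yaw": 0, "grip": 0},
    {"tx": 0, "ty": -0.4, "tz": 0, "yaw": 0, "grip": 0},
  ],
  squeeze=60,
)

```text
t: 31.4
tool_pos: [559.3, 236.2, 354.5]
ee_rot: [180.0, 0.0, -6.9]
wrist_force: [-0.4, 0.5, 0.7]
opening: 0.102
```

```bash
python3 - <<'E'
from h import *
F=[];Q=[]
for i in range(40):
    t=robot.capture("scene");s=robot.read_state();F.append(s['wrist_force']);Q.append(s['wrist_torque'])
F=np.array(F);print(F[:13].mean(0),F[13:26].mean(0),F[26:].mean(0))
print(s['t'],s['tool_pos'],s['ee_rot'],np.mean(F,0),np.mean(Q,0),np.std(F,0)/6.3)
c=robot.capture("wrist"); cv2.imwrite("pics/w12.png",c["image"][:,:,::-1])
E
```

```text
[-0.00188159 -0.31597956 -0.11909433] [ 0.64164448 -2.37266716  0.10793519] [ 0.39496981 -3.58340361 -0.03638746]
33.4 [559.29120113 236.36821887 354.57596158] [ 1.79985183e+02 -1.42081283e-03 -6.93024126e+00] [ 0.34616238 -2.12800145 -0.01636233] [-0.39580605 -0.08076202 -0.00536652] [0.08358369 0.23793033 0.08303389]
```

View pics/w12.png

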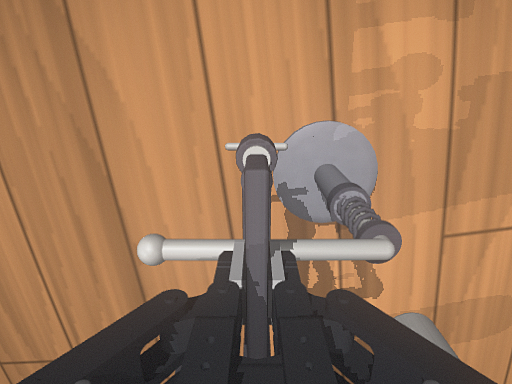

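The vertical load is balanced (Fz 0.0±0.1). The side-force zero is about 0.2 mm back. I'll nudge there, soften the squeeze, and open gradually.

Emit:
carry_out(
  steps=[
    {"tx": 0, "ty": 0.1, "tz": 0, "yaw": 0, "grip": 0},
    {"tx": 0, "ty": 0.2, "tz": 0, "yaw": 0, "grip": 0},
    {"tx": 0, "ty": 0.2, "tz": 0, "yaw": 0, "grip": 0},
    {"tx": 0, "ty": 0.2, "tz": 0, "yaw": 0, "grip": 0},
    {"tx": 0, "ty": 0.2, "tz": 0, "yaw": 0, "grip": 0},
    {"tx": 0, "ty": 0.2, "tz": 0, "yaw": 0, "grip": 0},
    {"tx": 0, "ty": 0.2, "tz": 0, "yaw": 0, "grip": 0},
    {"tx": 0, "ty": 0.2, "tz": 0, "yaw": 0, "grip": 0},
  ],
  squeeze=20,
)

```text
t: 34.45
tool_pos: [559.3, 236.3, 354.6]
ee_rot: [-180.0, -0.0, -6.9]
wrist_force: [1.1, -3.9, 0.6]
opening: 0.105
```

```bash
python3 - <<'E'
from h import *
F=[]
for i in range(12):
    t=robot.capture("scene");s=robot.read_state();F.append(s['wrist_force'])
F=np.array(F);print(F[:6].mean(0),F[6:].mean(0))
print(s['t'],s['tool_pos'],s['ee_rot'],s['opening'])
E
```

```text
[ 0.79489656 -3.57196852  0.16491873] [ 0.83214842 -3.7773935  -0.02001564]
35.05 [559.2545857  236.25542335 354.58608755] [-1.79998412e+02 -1.55041835e-03 -6.93585678e+00] 0.10645691779447558
```

Emit:
carry_out(
  steps=[
    {"tx": 0, "ty": 0.1, "tz": 0, "yaw": 0, "grip": 0},
    {"tx": 0, "ty": 0.2, "tz": 0, "yaw": 0, "grip": 0},
    {"tx": 0, "ty": 0.2, "tz": 0, "yaw": 0, "grip": 0},
    {"tx": 0, "ty": 0.2, "tz": 0, "yaw": 0, "grip": 0},
    {"tx": 0, "ty": 0.2, "tz": 0, "yaw": 0, "grip": 0},
    {"tx": 0, "ty": 0.2, "tz": 0, "yaw": 0, "grip": 0},
  ],
  squeeze=20,
)

```text
t: 35.8
tool_pos: [559.2, 236.2, 354.6]
ee_rot: [-180.0, -0.0, -6.9]
wrist_force: [1.2, -2.2, 0.3]
opening: 0.106
```

```bash
python3 - <<'E'
from h import *
F=[]
for i in range(6):
    t=robot.capture("scene");s=robot.read_state();F.append(s['wrist_force'])
F=np.array(F);print(F.mean(0))
print(s['t'],s['tool_pos'],s['ee_rot'],s['opening'])
E
```

```text
[ 0.73704301 -2.05747578 -0.014316  ]
36.1 [559.23782271 236.14945178 354.60329402] [-1.79985991e+02 -9.51821878e-04 -6.93464261e+00] 0.10303210637328247
```

The side force is settling toward zero and the vertical force is about 0. I'll open gently now.

Emit:
carry_out(
  steps=[
    {"tx": 0, "ty": 0, "tz": 0, "yaw": 0, "grip": 0},
    {"tx": 0, "ty": 0, "tz": 0, "yaw": 0, "grip": 0},
    {"tx": 0, "ty": 0, "tz": 0, "yaw": 0, "grip": 0},
    {"tx": 0, "ty": 0, "tz": 0, "yaw": 0, "grip": 0.11},
    {"tx": 0, "ty": 0, "tz": 0, "yaw": 0, "grip": 0.13},
    {"tx": 0, "ty": 0, "tz": 0, "yaw": 0, "grip": 0.16},
    {"tx": 0, "ty": 0, "tz": 0, "yaw": 0, "grip": 0.2},
    {"tx": 0, "ty": 0, "tz": 0, "yaw": 0, "grip": 0.25},
  ],
  squeeze=20,
)

```text
t: 37.1
tool_pos: [559.2, 236.1, 354.6]
ee_rot: [-180.0, 0.0, -6.9]
wrist_force: [0.2, 0.4, -0.3]
opening: 0.247
```

```bash
python3 - <<'E'
from h import *
F=[]
for i in range(6):
    t=robot.capture("scene");s=robot.read_state();F.append(s['wrist_force'])
F=np.array(F);print(F.mean(0))
print(s['t'],s['tool_pos'],s['ee_rot'],s['opening'])
crop(t,300,110,440,250,4,"s13.png")
c=robot.capture("wrist"); cv2.imwrite("pics/w13.png",c["image"][:,:,::-1])
E
```

```text
[-0.29444366 -0.35692823  0.18881608]
37.4 [559.22231168 236.06080137 354.58593287] [-1.79997722e+02 -1.14660421e-04 -6.93565629e+00] 0.25249964434634936
```

View pics/s13.png

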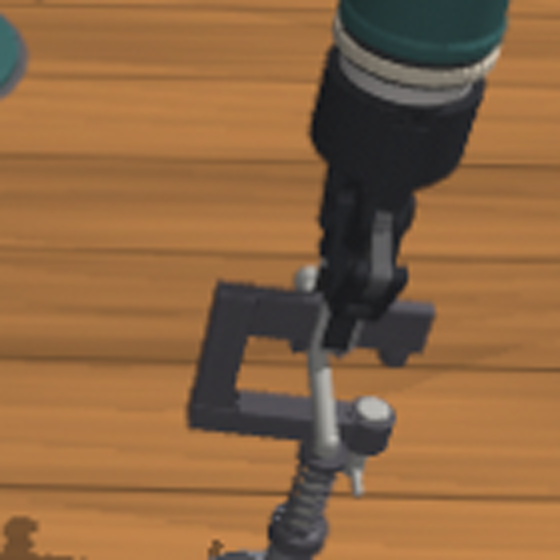

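View pics/w13.png

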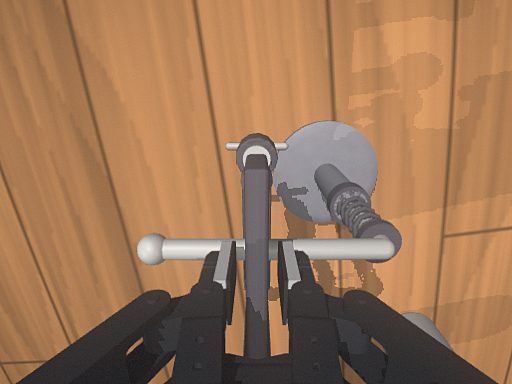

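The clamp is free with no visible movement. I'll open wider and withdraw straight up.

Emit:
carry_out(
  steps=[
    {"tx": 0, "ty": 0, "tz": 0, "yaw": 0, "grip": 0.3},
    {"tx": 0, "ty": 0, "tz": 0, "yaw": 0, "grip": 0.4},
    {"tx": 0, "ty": 0, "tz": 0, "yaw": 0, "grip": 0.5},
    {"tx": 0, "ty": 0, "tz": -3, "yaw": 0, "grip": 0.5},
    {"tx": 0, "ty": 0, "tz": -8, "yaw": 0, "grip": 0.5},
    {"tx": 0, "ty": 0, "tz": -16, "yaw": 0, "grip": 0.5},
    {"tx": 0, "ty": 0, "tz": -28, "yaw": 0, "grip": 0.5},
    {"tx": 0, "ty": 0, "tz": -40, "yaw": 0, "grip": 0.5},
  ],
)

```text
t: 38.45
tool_pos: [559.3, 236.1, 395.9]
ee_rot: [-180.0, -0.0, -6.9]
wrist_force: [0.6, -0.6, -1.0]
opening: 0.498
```

Emit:
carry_out(
  steps=[
    {"tx": 0, "ty": 0, "tz": -20, "yaw": 0, "grip": 0.5},
    {"tx": 0, "ty": 0, "tz": -45, "yaw": 0, "grip": 0.5},
    {"tx": 0, "ty": 0, "tz": -70, "yaw": 0, "grip": 0.5},
    {"tx": 0, "ty": 0, "tz": -80, "yaw": 0, "grip": 0.5},
    {"tx": 0, "ty": 0, "tz": -80, "yaw": 0, "grip": 0.5},
    {"tx": 0, "ty": 0, "tz": -80, "yaw": 0, "grip": 0.5},
    {"tx": 0, "ty": 0, "tz": -80, "yaw": 0, "grip": 0.5},
    {"tx": 0, "ty": 0, "tz": -80, "yaw": 0, "grip": 0.5},
  ],
)

```text
t: 39.45
tool_pos: [559.1, 236.0, 473.6]
ee_rot: [180.0, 0.1, -6.9]
wrist_force: [0.1, -0.0, 0.8]
opening: 0.5
```

```bash
python3 - <<'E'
from h import *
t=robot.capture("scene");s=robot.read_state()
for i in range(10): t2=robot.capture("scene")
print(s['t'],s['tool_pos'],s['wrist_force'])
d=cv2.absdiff(t["image"],t2["image"])[140:260,300:440];print("diff>30 px:",(d.max(2)>30).sum(),d.max())
crop(t2,300,110,440,250,4,"s14.png");cv2.imwrite("pics/s14f.png",t2["image"][:,:,::-1])
c=robot.capture("wrist"); cv2.imwrite("pics/w14.png",c["image"][:,:,::-1])
E
```

```text
39.5 [559.14300815 236.05131041 473.80797684] [ 0.32008617 -0.61079464 -0.92896518]
diff>30 px: 9 67
```

View pics/s14.png

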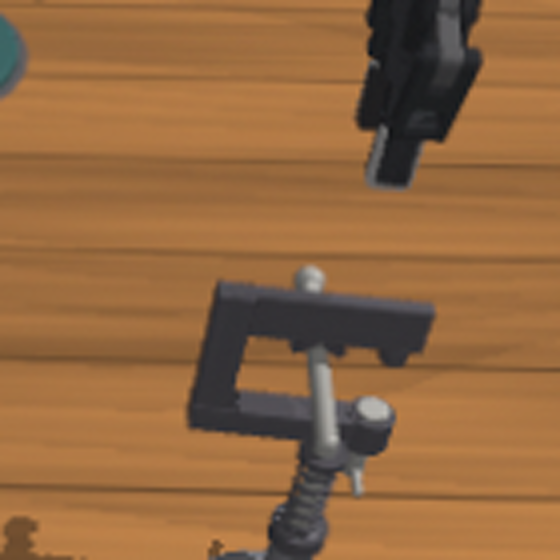

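View pics/w14.png

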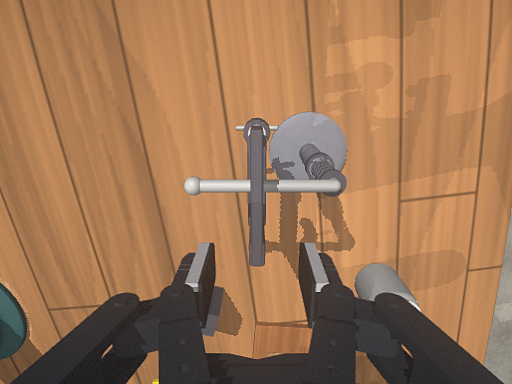

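View pics/s14f.png

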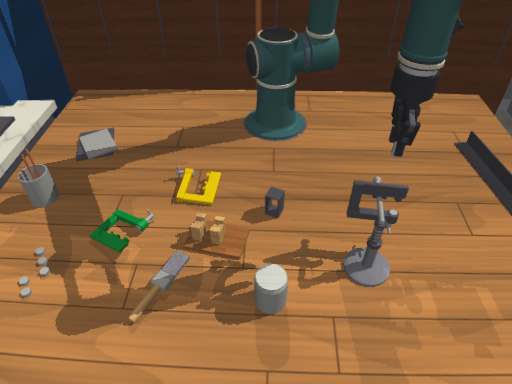

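The clamp hangs level in its notch, square to the arm and at mid-arm (wrist view: ball at 193,186, clamp at 257, rod at 335). The arm spot where it meets the jaw is between the cheeks, and the bystanders are where they were. A few pixels still changed over 0.5 s, so I'll check stillness once more before handing in.

```bash
python3 - <<'E'
from h import *
im=[robot.capture("scene")["image"] for i in range(12)]
for k in (3,6,11):
    d=cv2.absdiff(im[0],im[k])[175:260,335:420].max(2);print(k,(d>30).sum(),d.max())
s=robot.read_state();print(s['t'],s['wrist_force'])
E
```

```text
3 0 3
6 0 3
11 0 3
40.65 [ 0.05862386 -0.20177916  0.34571291]
```

```bash
python3 -c "
from station import robot
print(robot.sign_off())"
```

```text
the job is handed in; nothing more can be done
None
```

The dark clamp now hangs in its V-notch on the hanger arm, and the job was handed in at about 41 s of the 70 allowed. No verdict is reported at hand-in.

**What I did:** I gripped the clamp by its top jaw, lifted it straight out of the cradle and brought the arm in through its mouth. I then lowered it at about 10 mm/s. The spring slope measured 0.11 N/mm, matching the stated spring. I opened the fingers only once the vertical wrist force read 0.0 ± 0.1 N. The clamp weighs about 6.2 N, and the arm sank about 56 mm.

**Last checks:**
- **Position:** the arm sits between the notch cheeks at mid-arm, and the clamp is level and square to it.
- **Stillness:** there was no pixel change around the clamp over 0.55 s, and nothing visibly shifted on release.
- **Surroundings:** the bystanders look unmoved by eye in the final scene picture; I did not measure their positions. The gripper is clear above the clamp.

**What disagreed or was left uncertain:**
- **Height:** early triangulation put the clamp's top 5–8 mm higher than the cradle sizes imply. I trusted the sizes, and the arm then touched within about 5 mm of the predicted height.
- **First fit of the jaw end:** I first mistook its end face for its top edge, so the grip was about 3 mm off along the jaw. I allowed for that when hanging it.
- **Side force:** centring the notch was sticky, with side forces up to about 5 N. They had eased to about 2 N just before I opened the fingers.
- **Not measured:** the hanger's speed was never read directly, only inferred from the slow moves and the balanced force.

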